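Refit the speed knob of a hotplate stirrer and turn it to off

ROBOT

A 7-joint arm with a two-finger parallel gripper is mounted at the origin on a cart in front of the work surface, level with it; the furniture and walls round the work are solid. World frame = base frame: x ahead of the robot, y to its left, z up, the work surface at z = 0. Lengths are in m, angles in rad, forces in N, time in s.
With the tool pointing down it reaches from about 0.35 to 0.9 m from the base axis. Payload 7.2 kg.
Tool frame: the origin (TCP) lies midway between the tips of the shut fingers; the grasp point (between the pads) lies 19 mm behind it (ctrl.grip_depth is the distance from the TCP to the grasp point, in m); z points along the fingers, y is the direction in which the jaws open and shut (so a half turn about z gives the same grasp; the last joint's range is limited). The gripper opens to 88 mm and grips with 3 to 60 N. Pads are 20 mm wide; open, the fingers measure 115 mm over their backs; the gripper's body (75 mm by 178 mm) begins 61 mm behind the grasp point.
Start: joints at [1.067, 0.411, -0.013, 1.596, 0.006, 1.134, -0.082], TCP at [0.264, -0.567, 0.201] pointing down, gripper open.
Joint ranges: [-2.95, 2.95], [-0.29, 1.99], [-1.47, 1.44], [0.14, 2.54], [-1.03, 4.17], [0.13, 1.85], [-2.86, 2.86]. Speed limits (rad/s): [2.39, 2.39, 3.01, 3.01, 3.14, 3.14, 3.14].

INTERFACE

Orientations are given as a unit quaternion [w, x, y, z].
In Python, from plant import ctrl gives the robot as it stands. The module is installed in compiled form; this text tells all that it offers.
- The arm moves only by the shell command python3 -m inch 'ROWS' [OPENING] [FORCE]. ROWS is JSON, a list of rows, each a list of 2 entries, a list of its own where there are three numbers: the shift along the tool's x, y, z scaled (see below), then the turn about the tool's z scaled (see below). A call has 1 to 12 rows; each row is the pose to reach, as a shift and turn from the pose measured when the call began, along the tool's axes at that moment; what a row does not reach only later rows make up. The controller multiplies each number of a shift by 8 cm and each number of a turn by 90 degrees. A row lasts 1/12 s, in which the tool goes at most 41.7 mm and 7.16 degrees, less where a joint would pass 70% of its speed; a pose out of reach is approached as far as the arm can. A call with a number of a shift or a turn outside -1 to 1 is refused whole. A call with a gripper value outside its range is refused whole. OPENING is the closure, from -1 (fully open) to 1 (shut), so that 0 is half open, set as the call begins (- or left out, the last holds). The fingers move at their own pace and stop on an object; FORCE is the grip in N (left out, the last holds). Time passes only in rows, so rows that repeat a pose let the fingers close. It gives the time, the measured TCP pose, the force and the opening at its end, in the units of the state.
- ctrl.get_state(): the state, without advancing time (a new reading comes with each control period).
- ctrl.get_image(name): name is "scene" or "top" or "wrist"; returns the picture (400x640x3 uint8, red, green, blue); there is no depth.
- ctrl.get_calibration(name): a dict with "vfov" (degrees; the focal length in pixels is half the picture's height over the tangent of half this angle, whatever the lens; pixels are square), "cx", "cy" (the principal point, pixels), "extrinsics" (4x4, takes a point from camera to world coordinates). Camera axes: x right, y down, z forward; pixel columns grow to the right and rows downward; lengths in m; the calibration is good to about 2 mm. A picture is of the moment at which its call begins: read the wrist's pose just before it. get_calibration takes no time and is no camera call; for the wrist camera it gives the pose at the moment of the call.
- ctrl.job_done(): hands the job in, once; it reports no verdict.
The state is a dict: "clock": time; "joints": joint angles; "qd": joint speeds; "joint_efforts": joint torques, N m; "tcp_pos": TCP position; "tool_rot": TCP orientation; "force": force on the tool from outside, world axes, zero at the start; "torque": the same for the moment, N m; "grip_width": finger opening in m.
Only numpy, scipy, OpenCV 4.12 (cv2) and the standard library are available. Lean on these libraries where they do the work, as an engineer would, in place of code of your own. Each camera call takes 0.05 s, during which the arm holds its last target.

TASK

The speed knob has come off the hotplate stirrer and stands somewhere on the bench, while its bare shaft was left part-way up. Put the knob back on the bare shaft of the sloping panel, turned so that the flat in its bore matches the flat of the shaft, and push it fully home; then, with the knob on, turn it anticlockwise to its stop, so that the speed is off, and let go. Leave the heat knob as it is set and do not disturb the beaker on the plate or the other things on the bench.

Things in the scene. Friction and masses are not known exactly. Their poses are not given: they have to be found in the camera images.
- knob: the loose aluminium control knob with a black index line; stands upright on the bench, bore down, any yaw. 34 mm high, 50 g: a round ribbed grip 40 mm across (6 to 34 mm above the underside) over a skirt 46 mm across, 4 mm high at the rim. Origin: centre of the underside; z: its axis, out of the top; x: towards the index line, which runs from near the centre to the rim and down the skirt
- knob_index (a point): point on the loose knob's top, on the index line, 18 mm from the axis towards the knob's x, 34 mm above its underside; axes as the knob's
- knob_bore (a point): mouth of the knob's D-shaped bore, on the axis, 6 mm above the underside, at the floor of a recess 28 mm across; axes as the knob's. The bore goes up 14 mm from here, 13 mm across, with a flat 2.9 mm from the axis on the side of the index line (knob's +x). A lead-in 2.5 mm deep widens the mouth by 2 mm all round
- shaft (a point): foot of the bare steel speed shaft, on its axis in the surface of the stirrer's sloping panel (right-hand control seen from the robot). z: along the shaft, out of the panel, 35 degrees from vertical, leaning to the stirrer's front; x: towards the shaft's flat (turns with the shaft). With the knob fully home, its origin is 1 mm out along z and its x and z lie along these
- shaft_tip (a point): free end of the bare shaft, 20 mm out from its foot; axes as shaft. Shaft 12 mm across, with a flat 2.4 mm from the axis along all its length; last 2.5 mm tapered. Round its foot a fixed nut 22 mm across, 5 mm high, on which the floor of the knob's recess comes to rest. The knob enters freely within 10 degrees of the match; unmatched it jams 4 to 12 mm short of home
- speed (a joint): angle of the speed shaft, rad. 0: off, at the anticlockwise stop (flat points down and left on the panel, half past seven); grows as it is turned clockwise seen facing the panel. Starts at 0.5 to 1.5. Turning takes 0.05 N m; stays where it is left. Between knob and shaft there is up to 18 degrees of play, to be taken up before the shaft follows
- heat_index (a point): point on the top rim of the heat knob, on its index line: a knob of the same kind, on its shaft on the left of the panel, 100 mm from the bare shaft. It turns easily and must stay as it is set
- stirrer: the fixed hotplate stirrer: white housing 260 x 196 mm, 76 mm high, with a sloping grey panel (66 x 176 mm) in front and a white 165 mm square plate whose top is at 94 mm. Origin: centre of its footprint at bench height; x: from front to back, y: to its left, z up. Middle of the panel at (-102, 0, 53) mm; the panel rises to the back at 35 degrees; bare shaft 50 mm right of its middle
- beaker: glass beaker, 54 mm across, 68 mm high, that stands on the plate; origin centre of its underside; leave alone
- cap_white: white ribbed bottle cap, 39 mm across, 14 mm high, on the bench; origin centre of its underside; leave alone
- tape_roll: roll of cream lab tape lying flat, 60 mm across, 24 mm high; origin centre of its underside; leave alone
- petri_dish_0: closed clear petri dish, 60 mm across, 15 mm high; origin centre of its underside; leave alone
- petri_dish_1: closed clear petri dish, 60 mm across, 15 mm high; origin centre of its underside; leave alone
- screwdriver: screwdriver, 165 mm long, 20 mm high, lying in front of the stirrer; origin on the bench under its middle; leave alone
Things that resemble listed ones, but are neither listed nor needed, are in the scene too. What is shaped like the knob but blue is not meant.

How it is judged:
On the way, in this order (a step that is already met when the one before it is completed fails the run):
1. the knob is fully home on the bare shaft, flats matched (x of knob in the frame of shaft between -0.004 and 0.004 m and y of knob in the frame of shaft between -0.004 and 0.004 m and z of knob in the frame of shaft between -0.002 and 0.004 m and angle between the z axis of knob and the z axis of shaft, either way round below 0.12 rad and x of knob_index in the frame of shaft above 0.012 m and z of knob_index in the frame of shaft above 0.02 m), for 0.2 s.
2. the knob, still home, has turned the speed shaft to off (all of step 1 and value of joint speed below 0.1 rad), for 0.2 s.
At the end, for the whole second after the job is handed in: The knob is fully home on the bare shaft (within 4 mm sideways, its underside less than 4 mm above the panel, its axis within 7 degrees of the shaft's, index line on the side of the shaft's flat), the speed shaft is within 0.1 rad of its off stop, and the knob is at rest (all of step 2 and linear speed of knob below 0.02 m/s and angular speed of knob below 0.2 rad/s); the robot touches nothing.
It fails at once if the heat knob was turned (its index moved more than 6 mm) (distance of heat_index from where it was at the start of the episode above 0.006 m).
It fails at once if a bystander on the bench was moved more than 30 mm (distance of any of cap_white, tape_roll, petri_dish_0, petri_dish_1, screwdriver from where it was at the start of the episode above 0.03 m).
It fails at once if the beaker was moved more than 30 mm or tipped (distance of beaker from where it was at the start of the episode above 0.03 m or angle between beaker's own z axis and vertical above 0.5 rad).
It also fails if it takes over 48 s, if anything falls off the work surface, if the arm or the gripper's body presses on something with over 40 N, if the wrist force passes 120 N, or if a joint passes its speed limit or range.

## Working session

There is one attempt and no reset: what is moved stays moved. The work goes in short steps, Python scripts to look and compute and a shell command to move; the robot and the scene stay as the last step left them, time stands still between calls to the robot, and variables do not carry over. Pictures are saved under pics/ and viewed, and the job is handed in when it is done.

```bash
mkdir -p pics; ls
cat > h.py <<'E'
import numpy as np, cv2
from plant import ctrl
from scipy.spatial.transform import Rotation as R
def rot(q): return R.from_quat([q[1],q[2],q[3],q[0]])
def snap(n,f):
    c=ctrl.get_calibration(n); im=ctrl.get_image(n); cv2.imwrite('pics/'+f,im[:,:,::-1]); np.savez('pics/'+f+'.npz',E=np.array(c['extrinsics']),v=c['vfov'],cx=c['cx'],cy=c['cy']); return im,c
def ray(c,u,v):
    f=200/np.tan(np.radians(c['vfov'])/2); E=np.array(c['extrinsics'])
    d=np.array([(u-c['cx'])/f,(v-c['cy'])/f,1]); return E[:3,3],E[:3,:3]@d
def pl(c,u,v,z):
    o,d=ray(c,u,v); return o+d*(z-o[2])/d[2]
def proj(c,p):
    f=200/np.tan(np.radians(c['vfov'])/2); E=np.array(c['extrinsics']); q=E[:3,:3].T@(np.array(p)-E[:3,3]); return np.array([c['cx']+f*q[0]/q[2],c['cy']+f*q[1]/q[2]])
E
python3 - <<'E'
from h import *
s=ctrl.get_state(); print(s)
for n in ('scene','top','wrist'):
    im,c=snap(n,n+'0.png'); print(n,c)
E
```

```text
pics
{'clock': 0.0, 'joints': array([ 1.06681401,  0.41188317, -0.01272516,  1.59702666,  0.00557636,
        1.13428511, -0.08222146]), 'qd': array([ 3.44309785e-04,  2.37005847e-05,  8.12356312e-04, -1.17316071e-04,
       -7.56529029e-04, -1.19434218e-03,  1.55489852e-03]), 'joint_efforts': array([ 7.22025161e-04, -5.87958527e+01,  6.42087590e-01, -2.91075236e+01,
       -5.37616527e-02,  1.84817525e-02,  1.87178730e-04]), 'tcp_pos': array([ 0.26357638, -0.56611987,  0.20022656]), 'tool_rot': array([-7.54812957e-04,  9.76354637e-01,  2.16173560e-01, -2.10322156e-04]), 'force': array([ 0.86223654, -0.69672481,  0.30957272]), 'torque': array([-0.00861938,  0.00146734,  0.01853004]), 'grip_width': 0.08746091595697955}
scene {'vfov': 54.32266977222547, 'cx': 321.237869079523, 'cy': 202.4767325312848, 'extrinsics': array([[-0.82225769, -0.40662778,  0.39817853,  0.20316654],
       [-0.56878428,  0.61101555, -0.55058554,  0.39974571],
       [-0.0194099 , -0.67920088, -0.73369572,  0.77507092],
       [ 0.        ,  0.        ,  0.        ,  1.        ]])}
top {'vfov': 48.09899356484782, 'cx': 315.5934675833223, 'cy': 202.34820178004898, 'extrinsics': array([[ 0.00375369, -0.98382832,  0.1790747 ,  0.30349419],
       [-0.99996112, -0.00512169, -0.00717756, -0.11491573],
       [ 0.00797865, -0.1790408 , -0.9838093 ,  1.46049215],
       [ 0.        ,  0.        ,  0.        ,  1.        ]])}
wrist {'vfov': 63.23620358765167, 'cx': 322.32827762659787, 'cy': 197.47315340928364, 'extrinsics': array([[ 4.22183800e-01, -8.67062661e-01, -2.64505541e-01,
         3.36196340e-01],
       [-9.06509767e-01, -4.04114139e-01, -1.22195767e-01,
        -5.33384401e-01],
       [-9.39041481e-04,  2.91365930e-01, -9.56611213e-01,
         3.83429474e-01],
       [ 0.00000000e+00,  0.00000000e+00,  0.00000000e+00,
         1.00000000e+00]])}
```

View pics/scene0.png

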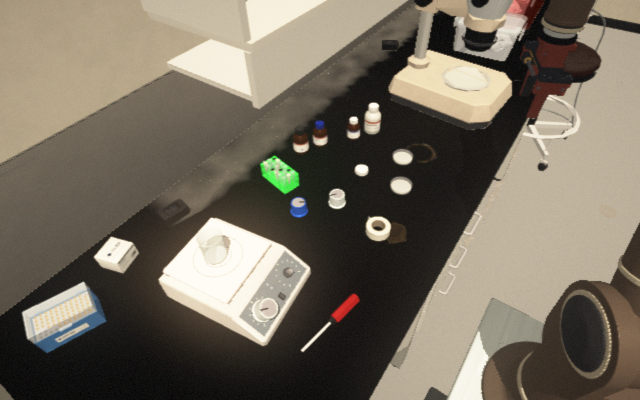

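View pics/top0.png

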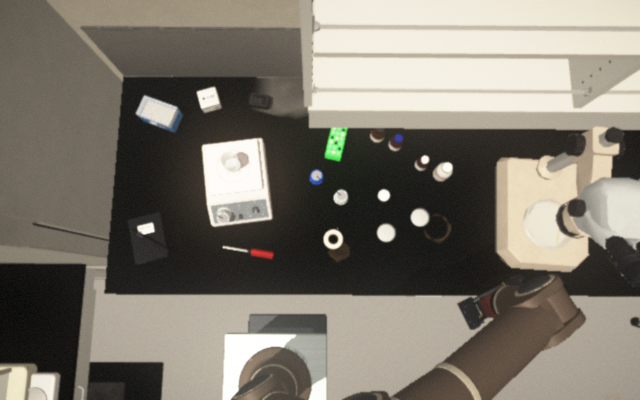

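View pics/wrist0.png

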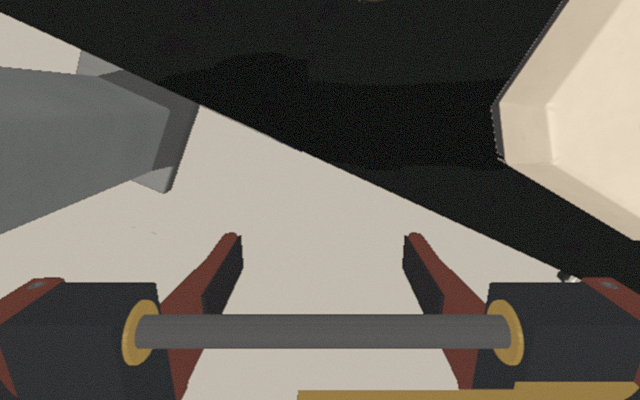

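Run:
```python
import cv2,numpy as np
a=cv2.imread('pics/scene0.png'); b=cv2.imread('pics/top0.png')
c1=cv2.resize(a[170:350,150:420],None,fx=2.9,fy=2.9,interpolation=cv2.INTER_CUBIC); cv2.imwrite('pics/z1.png',c1[:,:800])
c2=cv2.resize(b[120:280,190:450],None,fx=3,fy=3,interpolation=cv2.INTER_CUBIC); cv2.imwrite('pics/z2.png',c2)
from h import *
c=ctrl.get_calibration('top')
for n,u,v,z in [('knobtop',340,196,.034),('blue',316,176,.034),('cap',384,195,.014),('tape',333,238,.024),('petri',386,233,.015),('petri',420,217,.015),('stir corners TL',202,145,.076),('TR',262,139,.076),('BL',211,225,.03),('BR',272,219,.03),('heat',224,215,.06),('shaft',253,209,.06)]:
    print(n,pl(c,u,v,z).round(3))
```

```text
knobtop [ 0.584 -0.204  0.034]
blue [ 0.651 -0.126  0.034]
cap [ 0.593 -0.351  0.014]
tape [ 0.449 -0.182  0.024]
petri [ 0.467 -0.354  0.015]
petri [ 0.52  -0.467  0.015]
stir corners TL [0.741 0.24  0.076]
TR [0.762 0.048 0.076]
BL [0.488 0.21  0.03 ]
BR [0.509 0.015 0.03 ]
heat [0.516 0.164 0.06 ]
shaft [0.536 0.073 0.06 ]
```

View pics/z1.png

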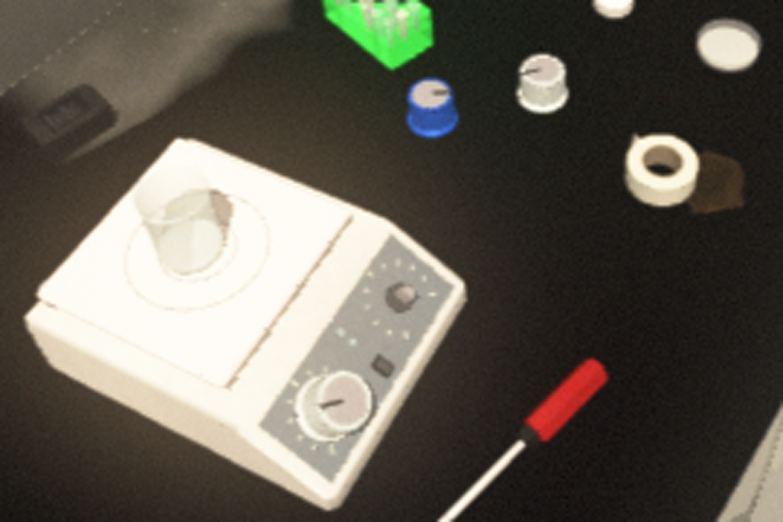

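View pics/z2.png

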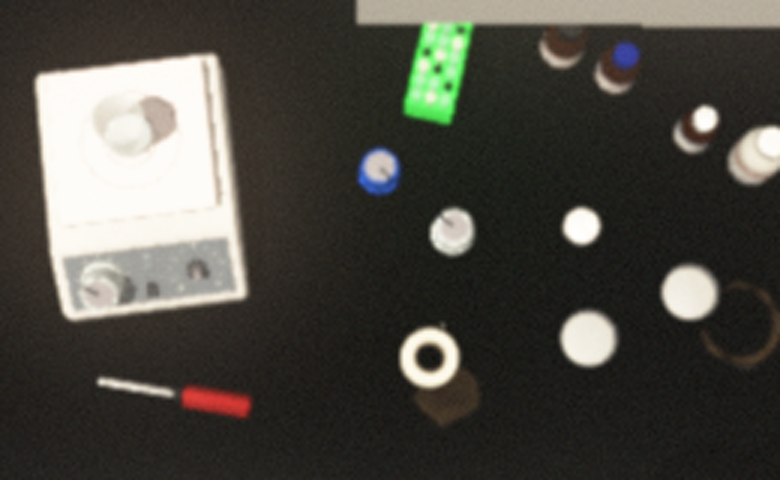

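```bash
python3 -m inch '[[[1,-0.5,-0.3],0],[[1,-0.5,-0.3],0],[[1,-0.5,-0.3],0]]' -1; python3 -m inch '[[[1,-0.5,0],0],[[1,-0.5,0],0],[[1,-0.5,0],0]]'; python3 -m inch '[[[1,-0.5,0],0],[[1,-0.5,0],0],[[1,-0.5,0],0]]'; python3 -m inch '[[[1,-0.5,0],0],[[1,-0.5,0],0],[[1,-0.5,0],0],[[1,-0.5,0],0]]'
```

```text
clock: 0.4
tcp_pos: [0.3247, -0.4914, 0.2257]
tool_rot: [-0.001, 0.976, 0.219, 0.002]
force: [1.7, 0.4, 1.1]
grip_width: 0.0878
clock: 0.65
tcp_pos: [0.3844, -0.4155, 0.2263]
tool_rot: [-0.002, 0.975, 0.222, 0.003]
force: [0.8, -0.4, 0.4]
grip_width: 0.0879
clock: 0.9
tcp_pos: [0.4431, -0.3387, 0.2269]
tool_rot: [-0.003, 0.974, 0.226, 0.004]
force: [0.3, -0.1, -0.1]
grip_width: 0.0876
clock: 1.23
tcp_pos: [0.5001, -0.2627, 0.2277]
tool_rot: [-0.004, 0.973, 0.229, 0.005]
force: [0.2, -0.1, 0.3]
grip_width: 0.0877
```

Run:
```python
from h import *
im,c=snap('wrist','w1.png'); print(proj(c,[.584,-.204,.034]), rot(ctrl.get_state()['tool_rot']).as_matrix().round(3))
```

```text
[308.72160938  79.99427973] [[ 0.896  0.444  0.007]
 [ 0.444 -0.896  0.008]
 [ 0.01  -0.004 -1.   ]]
```

View pics/w1.png

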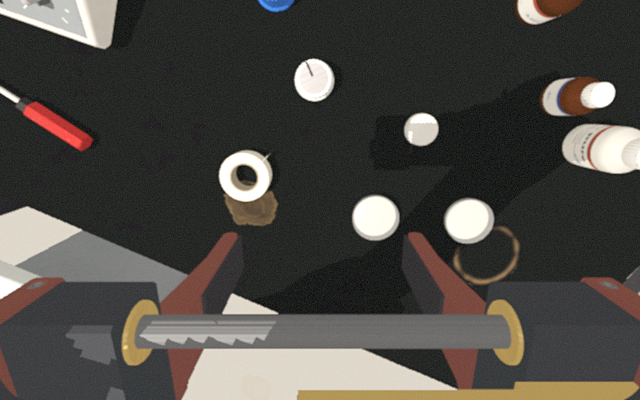

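Run:
```python
import cv2
a=cv2.imread('pics/w1.png')
cv2.imwrite('pics/z3.png',cv2.resize(a[50:110,284:344],None,fx=10,fy=10,interpolation=cv2.INTER_CUBIC))
```

```text
(no output)
```

View pics/z3.png

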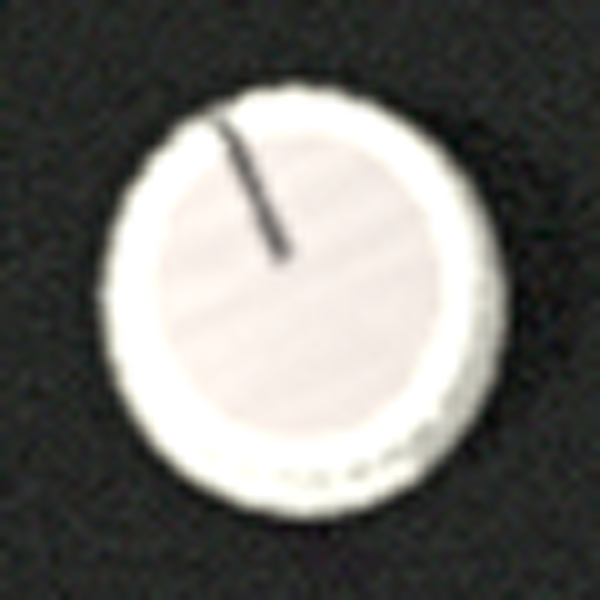

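Run:
```python
from h import *
d=np.load('pics/w1.png.npz'); c=dict(extrinsics=d['E'],vfov=float(d['v']),cx=float(d['cx']),cy=float(d['cy']))
k=lambda x,y: pl(c,284+x/10-.05,50+y/10-.05,.034)
a,b,m=k(283,260),k(220,120),k(300,287)
print(a,b,m, np.degrees(np.arctan2(*(b-a)[1::-1])),np.degrees(np.arctan2(*(b-m)[1::-1])), np.linalg.norm(b-m))
```

```text
[ 0.58946645 -0.2056338   0.034     ] [ 0.5991893  -0.19331152  0.034     ] [ 0.58780307 -0.20851737  0.034     ] 51.7249181870767 53.173938484511524 0.01899641942633614
```

```bash
python3 -m inch '[[[0.39,-0.93,0],0],[[0.39,-0.93,0],0],[[0.39,-0.93,0],0]]'; python3 -m inch '[[[0.39,-0.93,0],0],[[0.39,-0.93,0],0],[[0.39,-0.93,0],0]]';python3 -m inch '[[[0.39,-0.93,0],0],[[0.39,-0.93,0],0],[[0.39,-0.93,0],0]]'; python3 -m inch '[[[0.39,-0.93,0],0.1],[[0.39,-0.93,0],0.23],[[0.39,-0.93,0],0.23],[[0.39,-0.93,0],0.23],[[0.39,-0.93,0],0.23]]';python3 - <<'E'
from h import *
im,c=snap('wrist','w2.png'); print(proj(c,[.536,.073,.06]), rot(ctrl.get_state()['tool_rot']).as_matrix().round(3))
E
```

```text
clock: 1.53
tcp_pos: [0.4929, -0.1788, 0.2284]
tool_rot: [-0.005, 0.973, 0.231, 0.004]
force: [0.8, -0.0, -0.1]
grip_width: 0.088
clock: 1.78
tcp_pos: [0.4866, -0.0927, 0.2296]
tool_rot: [-0.006, 0.972, 0.233, 0.005]
force: [0.1, 1.1, 0.3]
grip_width: 0.0882
clock: 2.03
tcp_pos: [0.48, -0.0065, 0.2311]
tool_rot: [-0.007, 0.972, 0.236, 0.005]
force: [0.5, 0.0, -0.3]
grip_width: 0.0877
clock: 2.45
tcp_pos: [0.4736, 0.0728, 0.2323]
tool_rot: [-0.007, 0.998, 0.059, 0.004]
force: [-0.4, -0.2, -0.2]
grip_width: 0.0876
[330.3461773  117.61537106] [[ 0.993  0.117  0.007]
 [ 0.117 -0.993  0.015]
 [ 0.008 -0.014 -1.   ]]
```

View pics/w2.png

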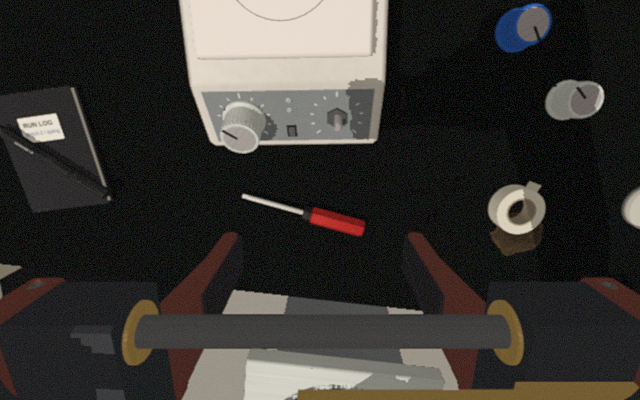

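Run:
```python
import cv2
a=cv2.imread('pics/w2.png')
cv2.imwrite('pics/z4.png',cv2.resize(a[80:150,190:390],None,fx=4,fy=4,interpolation=cv2.INTER_CUBIC))
cv2.imwrite('pics/z5.png',cv2.resize(a[95:140,315:365],None,fx=12,fy=12,interpolation=cv2.INTER_CUBIC))
```

```text
(no output)
```

View pics/z4.png

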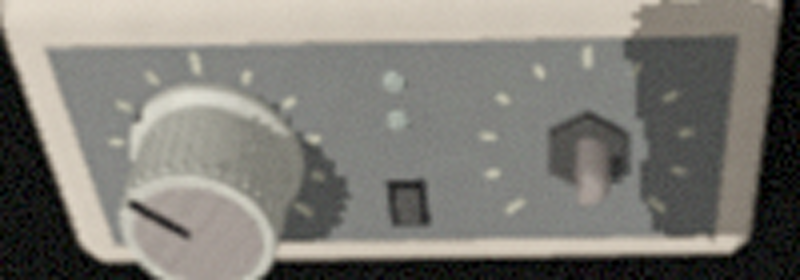

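View pics/z5.png

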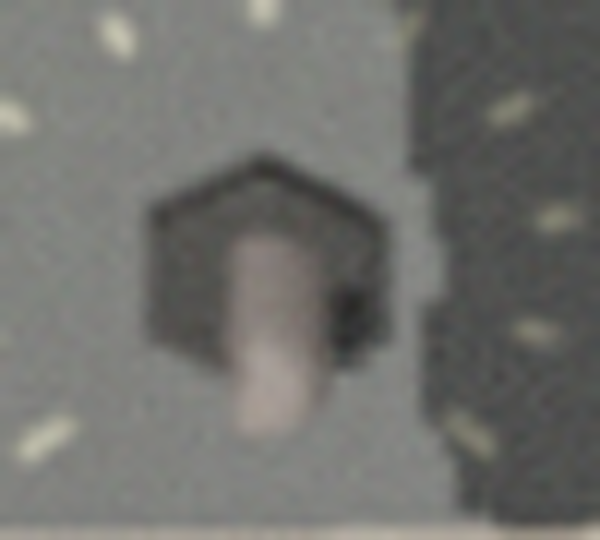

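```bash
python3 -m inch '[[[-0.58,0,0.95],0],[[-0.58,0,0.95],0],[[-0.58,0,0.95],0]]'; python3 -m inch '[[[-0.58,0,0.95],0],[[-0.58,0,0.95],0],[[-0.58,0,0.95],0],[[-0.58,0,0.95],0]]';python3 - <<'E'
from h import *
im,c=snap('wrist','w3.png'); print(proj(c,[.536,.073,.06]), rot(ctrl.get_state()['tool_rot']).as_matrix().round(3), ctrl.get_state()['joints'])
E
```

```text
clock: 2.75
tcp_pos: [0.4215, 0.0637, 0.1506]
tool_rot: [-0.006, 0.998, 0.059, -0.001]
force: [-1.8, 0.7, -0.9]
grip_width: 0.0875
clock: 3.08
tcp_pos: [0.3719, 0.0565, 0.0726]
tool_rot: [-0.005, 0.998, 0.059, -0.005]
force: [0.1, 0.5, 0.4]
grip_width: 0.0879
[326.61534855 -80.86926737] [[ 0.993  0.117 -0.006]
 [ 0.117 -0.993  0.011]
 [-0.005 -0.011 -1.   ]] [ 0.09103     0.20646727 -0.3973514   2.26731251  0.10639338  0.68869484
 -1.83464791]
```

View pics/w3.png

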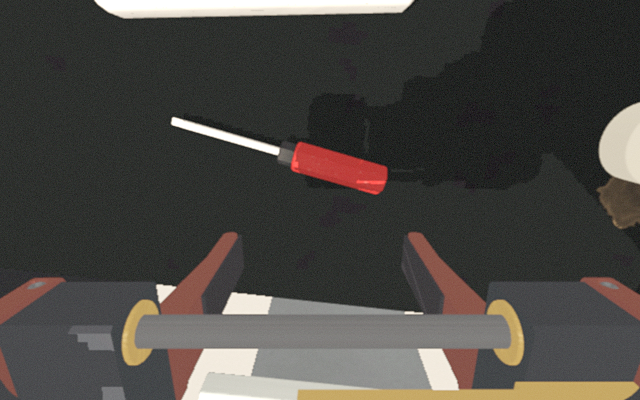

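```bash
python3 -m inch '[[[0.3,-0.07,-0.1],0],[[0.55,-0.07,-0.2],0],[[0.55,-0.07,-0.2],0],[[0.55,-0.07,-0.2],0]]';python3 - <<'E'
from h import *
im,c=snap('wrist','w4.png'); p=proj(c,[.536,.073,.06]).astype(int); print(p)
u,v=p; v=max(v,40)
cv2.imwrite('pics/z6.png',cv2.resize(im[max(0,v-45):v+45,u-50:u+50,::-1],None,fx=6,fy=6,interpolation=cv2.INTER_CUBIC)); print(max(0,v-45),u-50)
E
```

```text
clock: 3.47
tcp_pos: [0.4209, 0.0679, 0.0919]
tool_rot: [-0.006, 0.998, 0.058, -0.001]
force: [-0.1, -0.0, -0.9]
grip_width: 0.088
[335  37]
0 285
```

View pics/w4.png

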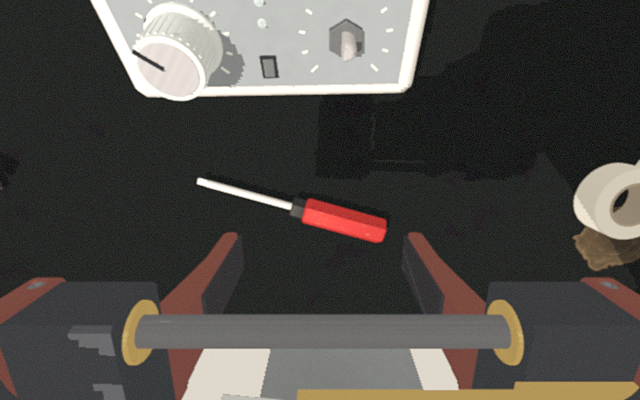

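View pics/z6.png

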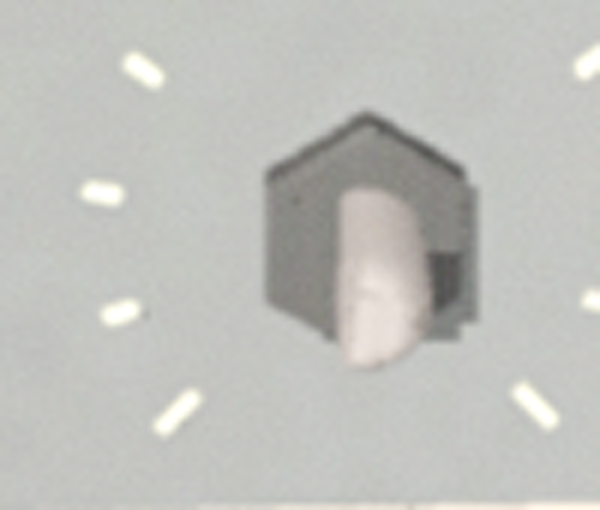

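```bash
cat > m.py <<'E'
from h import *
def load(f):
    d=np.load('pics/'+f+'.npz'); return dict(extrinsics=d['E'],vfov=float(d['v']),cx=float(d['cx']),cy=float(d['cy']))
s35,c35=np.sin(np.radians(35)),np.cos(np.radians(35))
def frame(x,y,psi): # panel frame at shaft foot: px right, py up-slope, pz out
    ex=np.array([np.cos(psi),np.sin(psi),0]); ey=np.array([-np.sin(psi),np.cos(psi),0]); ez=np.array([0,0,1.])
    o=np.array([x,y,.053]); return o, -ey, c35*ex+s35*ez, -s35*ex+c35*ez
E
python3 - <<'E'
from m import *
c=load('w4.png')
a=pl(c,150,96,.034);b=pl(c,395,92,.034); print(a,b,np.degrees(np.arctan2(-(b-a)[0]*-1,-(b-a)[1])))
im=cv2.imread('pics/w4.png'); g=im[0:110,80:440]
cv2.imwrite('pics/z7.png',cv2.resize(g,None,fx=2.2,fy=2.2,interpolation=cv2.INTER_CUBIC))
E
```

```text
[0.48767512 0.1990634  0.034     ] [0.51058591 0.02669623 0.034     ] 7.571290648443131
```

View pics/z7.png

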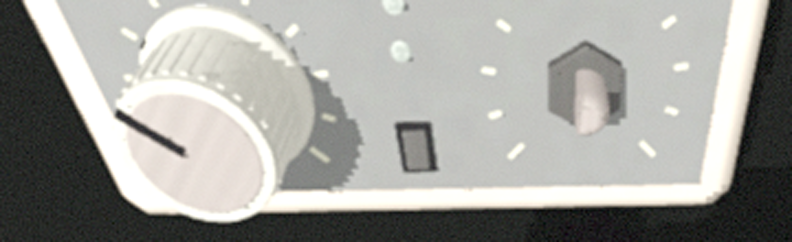

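Run:
```python
from m import *
from scipy.optimize import least_squares
c=load('w4.png')
L=[(285+x/6,y/6) for x,y in [(178,412),(120,313),(102,193),(143,70)]]
Rr=[(80+x/2.2,y/2.2) for x,y in [(647,149),(671,110),(682,66),(670,22)]]
def res(p,out=False):
    x,y,psi,r,st=p; o,px,py,pz=frame(x,y,psi); e=[]
    for sgn,P in ((-1,L),(1,Rr)):
        for k,uv in enumerate(P):
            th=np.radians(135)-k*st # from 12 o'clock
            q=o+r*(sgn*np.sin(th)*px+np.cos(th)*py)
            e+=list(proj(c,q)-uv)
    return np.array(e)
r=least_squares(res,[.536,.073,.12,.03,np.radians(27)]); print(r.x,np.degrees(r.x[2]),np.degrees(r.x[4]),np.abs(r.fun).max(),r.fun.round(1))
np.save('foot.npy',r.x[:3])
o,px,py,pz=frame(*r.x[:3]); print('foot px',proj(c,o),'tip',proj(c,o+.02*pz),o+.02*pz)
im=cv2.imread('pics/w4.png'); S=12; u0,v0=310,0
for i,deg in enumerate((258,272,286,300)):
    g=cv2.resize(im[0:75,u0:u0+65],None,fx=6,fy=6,interpolation=cv2.INTER_CUBIC)
    P=lambda q:tuple(((proj(c,q)-[u0,v0]+.5)*6).astype(int))
    def D(rad,fl,z,fa):
        t=np.radians(np.arange(0,361,5)); f=np.radians(fa); X=rad*np.sin(t);Y=rad*np.cos(t)
        d=X*np.sin(f)+Y*np.cos(f); ex=np.maximum(0,d-fl); X-=ex*np.sin(f);Y-=ex*np.cos(f)
        return np.array([P(o+a*px+b*py+z*pz) for a,b in zip(X,Y)])
    for z,rad in ((.005,.006),(.0175,.006),(.02,.0045)):
        cv2.polylines(g,[D(rad,.0024 if z<.019 else .0016,z,deg)],False,(0,0,255),1)
    cv2.polylines(g,[D(.011,1,.005,0)],False,(0,255,0),1)
    cv2.putText(g,str(deg),(5,20),0,.6,(255,0,0),2)
    if i%2==0: row=g
    else:
        row=np.hstack([row,g]); A=row if i==1 else np.vstack([A,row])
cv2.imwrite('pics/fit.png',cv2.resize(A,None,fx=.66,fy=.66) if A.shape[0]>600 and False else A[:,:])
print(A.shape)
```

```text
[0.53731342 0.06663009 0.1349148  0.02731057 0.47477349] 7.730048395867497 27.202517281648046 0.937382731196692 [ 0.9 -0.5 -0.4  0.4 -0.3  0.1  0.  -0.2 -0.6 -0.7  0.7  0.8  0.   0.3
 -0.3 -0.3]
foot px [345.51005738  38.64168522] tip [347.06450344  55.31734561] [0.52594613 0.06508711 0.06938304]
(900, 780, 3)
```

Run:
```python
import cv2
A=cv2.imread('pics/fit.png'); 
B=[A[y:y+400,x+60:x+330] for y in (60,510) for x in (0,390)]
import numpy as np
cv2.imwrite('pics/fit2.png',cv2.resize(np.vstack([np.hstack(B[:2]),np.hstack(B[2:])]),None,fx=.75,fy=.75,interpolation=cv2.INTER_AREA))
```

```text
(no output)
```

View pics/fit2.png

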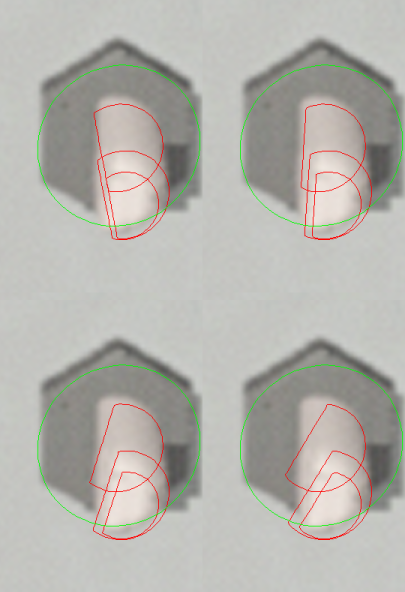

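```bash
cat > fit.py <<'E'
from m import *
import sys
from scipy.optimize import differential_evolution
f=sys.argv[1]; c=load(f); x0,y0,psi=np.load('foot.npy')
im=cv2.imread('pics/'+f).astype(int)
o,px,py,pz=frame(x0,y0,psi); u,v=proj(c,o+.01*pz).astype(int); w=int(sys.argv[2]) if len(sys.argv)>2 else 30
v1=max(0,v-w); win=im[v1:v+w,u-w:u+w]
S=8
pink=(win[...,2]-win[...,0]).astype(np.float32); pink=cv2.resize(pink,None,fx=S,fy=S,interpolation=cv2.INTER_CUBIC); pink=cv2.GaussianBlur(pink,(0,0),4)
m=(pink>float(sys.argv[3]) if len(sys.argv)>3 else pink>10).astype(np.uint8)
n,l,st,_=cv2.connectedComponentsWithStats(m); 
cand=[i for i in range(1,n)]; k=max(cand,key=lambda i:st[i,4]); m=(l==k).astype(np.uint8); print('area',st[k],np.percentile(pink,[5,50,95]))
def poly(p):
    x,y,fa=p; o,px,py,pz=frame(x,y,psi); P=[]
    for z,rad,fl in ((.005,.006,.0024),(.0175,.006,.0024),(.02,.0045,.0014)):
        t=np.radians(np.arange(0,360,4)); X=rad*np.sin(t);Y=rad*np.cos(t); d=X*np.sin(fa)+Y*np.cos(fa); ex=np.maximum(0,d-fl); X=X-ex*np.sin(fa);Y=Y-ex*np.cos(fa)
        P+= [proj(c,o+a*px+b*py+z*pz) for a,b in zip(X,Y)]
    P=(np.array(P)-[u-w,v1]+.5)*S
    return cv2.convexHull(P.astype(np.float32)).astype(np.int32)
def cost(p):
    r=np.zeros_like(m); cv2.fillPoly(r,[poly(p)],1); return (r^m).sum()/m.sum()
R_=differential_evolution(cost,[(x0-.006,x0+.006),(y0-.006,y0+.006),(np.radians(225),np.radians(330))],seed=1,popsize=12,maxiter=40)
print(R_.x,np.degrees(R_.x[2]),R_.fun,'speed',np.radians(np.degrees(R_.x[2])-225))
for d in range(-30,31,10):
    from scipy.optimize import minimize
    q=minimize(lambda p:cost([p[0],p[1],R_.x[2]+np.radians(d)]),R_.x[:2],method='Nelder-Mead',options=dict(initial_simplex=R_.x[:2]+np.array([[0,0],[.001,0],[0,.001]]))); print(d,q.fun.round(3),q.x.round(4))
g=cv2.resize(win.astype(np.uint8),None,fx=S,fy=S,interpolation=cv2.INTER_CUBIC); cv2.polylines(g,[poly(R_.x)],True,(0,0,255),1); cs,_=cv2.findContours(m,0,1); cv2.drawContours(g,cs,-1,(0,255,0),1)
cv2.imwrite('pics/fit_'+f,g)
E
python3 fit.py w4.png
```

```text
area [  196   120   134   243 25914] [ 1.436195    3.282897   15.19335246]
[0.53833073 0.06738798 4.74107524] 271.6436015029032 0.0311800571119858 speed 0.8140844212138364
-30 0.195 [0.5383 0.0672]
-20 0.132 [0.5383 0.0673]
-10 0.08 [0.5383 0.0673]
0 0.031 [0.5383 0.0674]
10 0.081 [0.5384 0.0672]
20 0.143 [0.5384 0.0673]
30 0.205 [0.5384 0.0672]
```

View pics/fit_w4.png

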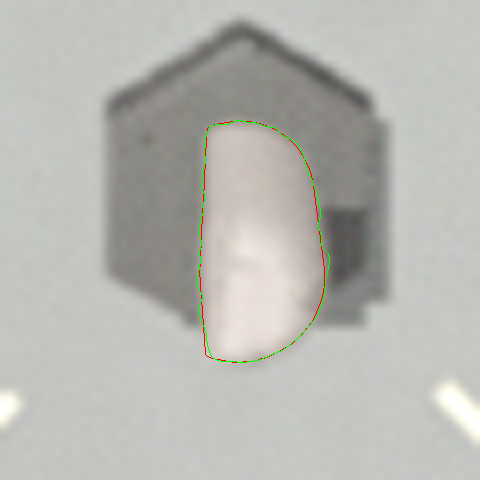

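```bash
python3 -m inch '[[[0.42,0.92,-0.7],0],[[0.42,0.92,-0.7],0],[[0.42,0.92,-0.7],0]]'; python3 -m inch '[[[0.42,0.92,0],0],[[0.42,0.92,0],0],[[0.42,0.92,0],0]]'; python3 -m inch '[[[0.42,0.92,0],0],[[0.42,0.92,0],0],[[0.42,0.92,0],0]]'; python3 -m inch '[[[0.41,0.9,0],0.1],[[0.41,0.9,0],0.3],[[0.41,0.9,0],0.47],[[0.41,0.9,0],0.47],[[0.41,0.9,0],0.47],[[0.41,0.9,0],0.47],[[0.41,0.9,0],0.47],[[0.41,0.9,0],0.47]]'
cat > goto.py <<'E'
import sys
from h import *
s=ctrl.get_state(); t=np.array([float(a) for a in sys.argv[1:4]]); M=rot(s['tool_rot']).as_matrix()
d=M.T@(t-s['tcp_pos']); print('clock',s['clock'],'tcp',s['tcp_pos'].round(4),'shift mm',(d*1000).round(1),'units',(d/.08).round(3))
yaw=np.degrees(np.arctan2(M[1,0],M[0,0])); print('yaw',yaw.round(2),'toolz',M[:,2].round(3),'joints',s['joints'].round(2),'F',s['force'].round(1),'T',s['torque'].round(2),'w',round(s['grip_width'],4))
if len(sys.argv)>4: print('turn units',((yaw-float(sys.argv[4]))/90).round(3))
E
python3 goto.py .587 -.208 .06 -36
```

```text
clock: 3.77
tcp_pos: [0.4639, -0.006, 0.1493]
tool_rot: [-0.005, 0.998, 0.057, 0.0]
force: [1.4, 0.8, -0.5]
grip_width: 0.0878
clock: 4.02
tcp_pos: [0.5082, -0.0831, 0.1494]
tool_rot: [-0.003, 0.999, 0.054, 0.002]
force: [0.5, 0.3, -0.4]
grip_width: 0.0878
clock: 4.27
tcp_pos: [0.5508, -0.1602, 0.1492]
tool_rot: [-0.001, 0.999, 0.05, 0.002]
force: [-1.2, -1.7, 0.8]
grip_width: 0.0881
clock: 4.93
tcp_pos: [0.5902, -0.2284, 0.1493]
tool_rot: [-0.002, 0.95, -0.312, 0.001]
force: [0.5, -0.0, 0.3]
grip_width: 0.0878
clock 4.9333 tcp [ 0.5902 -0.2284  0.1493] shift mm [-14.7 -14.2  89.3] units [-0.184 -0.177  1.116]
yaw -36.31 toolz [ 0.004  0.003 -1.   ] joints [ 0.34  0.47 -0.06  1.63  0.03  1.04 -1.93] F [ 0.5 -0.   0.3] T [ 0.08  0.01 -0.  ] w 0.0878
turn units -0.003
```

```bash
python3 -m inch '[[[-0.18,-0.18,0.4],0],[[-0.18,-0.18,0.9],0],[[-0.18,-0.18,0.9],0],[[-0.18,-0.18,0.9],0]]';python3 - <<'E'
from h import *
im,c=snap('wrist','w5.png'); print(proj(c,[.587,-.208,.034]))
E
python3 goto.py .587 -.208 .013 -36
```

```text
clock: 5.27
tcp_pos: [0.5856, -0.2078, 0.0761]
tool_rot: [-0.002, 0.951, -0.31, -0.001]
force: [0.7, 0.3, 0.0]
grip_width: 0.0877
[320.50778702 211.32918348]
clock 5.3167 tcp [ 0.5873 -0.2087  0.0781] shift mm [-0.6 -0.1 65.1] units [-0.008 -0.001  0.813]
yaw -36.22 toolz [ 0.003  0.003 -1.   ] joints [ 0.31  0.53 -0.06  1.72  0.04  0.89 -1.97] F [-0.2 -0.4  0. ] T [ 0.07  0.03 -0.03] w 0.088
turn units -0.002
```

View pics/w5.png

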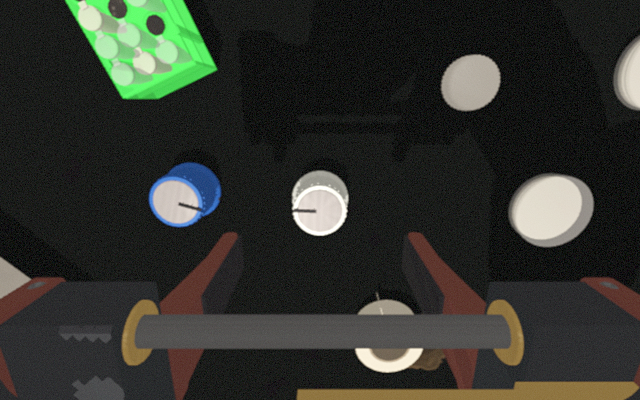

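```bash
python3 -m inch '[[[-0.01,0,0.3],0],[[-0.01,0,0.6],0],[[-0.01,0,0.81],0],[[-0.01,0,0.81],0],[[-0.01,0,0.81],0]]' -1; python3 goto.py .587 -.208 .013 -36; python3 -m inch '[[[0,0,0],0],[[0,0,0],0],[[0,0,0],0],[[0,0,0],0],[[0,0,0],0],[[0,0,0],0],[[0,0,0],0],[[0,0,0],0]]' 1 20
```

```text
clock: 5.73
tcp_pos: [0.5877, -0.2089, 0.0149]
tool_rot: [-0.002, 0.95, -0.311, 0.002]
force: [1.2, 0.2, 1.6]
grip_width: 0.088
clock 5.7333 tcp [ 0.5877 -0.2089  0.0149] shift mm [-1.1 -0.4  1.9] units [-0.014 -0.005  0.024]
yaw -36.22 toolz [ 0.004  0.002 -1.   ] joints [ 0.31  0.61 -0.06  1.76  0.05  0.77 -1.98] F [1.2 0.2 1.6] T [0.13 0.03 0.04] w 0.088
turn units -0.002
clock: 6.4
tcp_pos: [0.5876, -0.2089, 0.0149]
tool_rot: [-0.002, 0.95, -0.311, 0.002]
force: [0.6, -0.4, -0.1]
grip_width: 0.0382
```

```bash
python3 -m inch '[[[0,0,-0.5],0],[[-0.92,-0.36,-1],0],[[-0.92,-0.36,-1],0],[[-0.92,-0.36,-1],0]]'; python3 -m inch '[[[-0.92,-0.36,-1],0],[[-0.92,-0.36,-1],0],[[-0.92,-0.36,-1],0]]'; python3 -m inch '[[[-0.92,-0.36,0],0],[[-0.92,-0.36,0],0],[[-0.92,-0.36,0],0]]'; python3 -m inch '[[[-0.92,-0.36,0],-0.1],[[-0.92,-0.36,0],-0.3],[[-0.92,-0.36,0],-0.49],[[-0.92,-0.36,0],-0.49],[[-0.92,-0.36,0],-0.49],[[-0.92,-0.36,0],-0.49],[[-0.92,-0.36,0],-0.49],[[-0.92,-0.36,0],-0.49]]'
python3 goto.py .42 .057 .15 7.7
```

```text
clock: 6.73
tcp_pos: [0.5441, -0.1371, 0.0977]
tool_rot: [-0.003, 0.951, -0.309, 0.002]
force: [-0.0, 1.0, 0.3]
grip_width: 0.0116
clock: 6.98
tcp_pos: [0.5, -0.0696, 0.1789]
tool_rot: [-0.003, 0.951, -0.308, 0.002]
force: [1.2, 0.5, -0.4]
grip_width: 0.0003
clock: 7.23
tcp_pos: [0.4541, 0.0029, 0.1795]
tool_rot: [-0.004, 0.952, -0.305, 0.001]
force: [0.2, -0.3, -0.2]
grip_width: 0.0003
clock: 7.9
tcp_pos: [0.411, 0.0689, 0.1797]
tool_rot: [-0.003, 0.997, 0.075, 0.003]
force: [0.0, 0.4, -0.4]
grip_width: 0.0004
clock 7.9 tcp [0.411  0.0689 0.1797] shift mm [ 6.9 13.3 29.7] units [0.087 0.167 0.371]
yaw 8.65 toolz [ 0.005  0.006 -1.   ] joints [ 0.    0.09 -0.3   2.08  0.03  0.97 -1.73] F [ 0.   0.4 -0.4] T [ 0.01 -0.03  0.  ] w 0.0004
turn units 0.011
```

Run:
```python
from h import *
im,c=snap('scene','s2.png')
cv2.imwrite('pics/z8.png',cv2.resize(im[150:350,150:420,::-1],None,fx=2.9,fy=2.9,interpolation=cv2.INTER_CUBIC))
im,c=snap('wrist','w6.png')
```

```text
(no output)
```

View pics/z8.png

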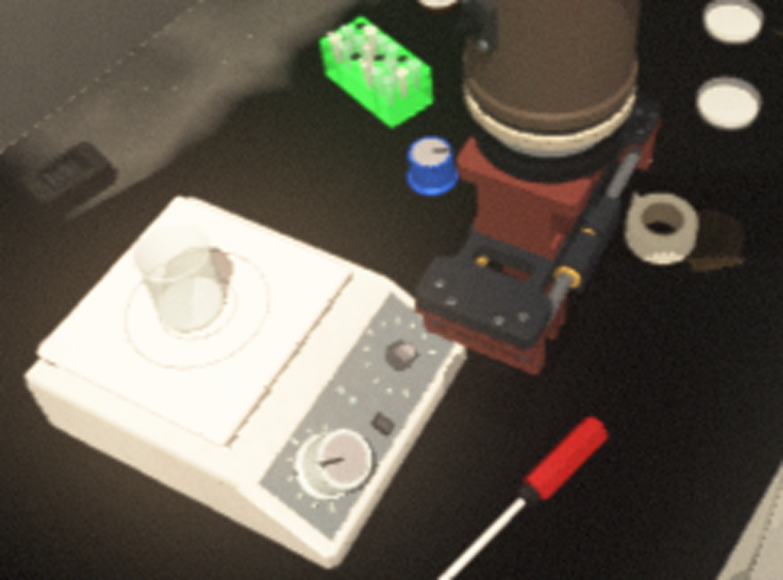

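View pics/w6.png

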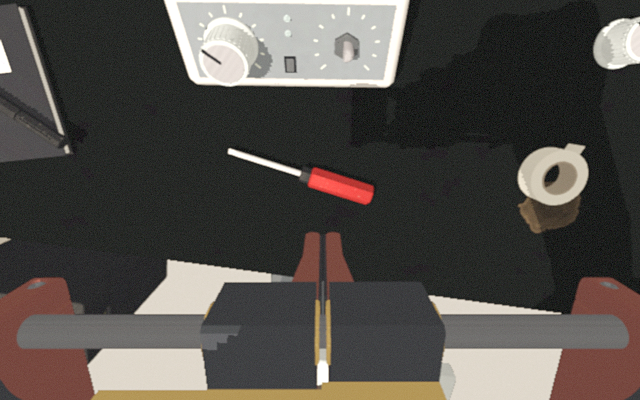

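```bash
python3 - <<'E'
from m import *
c=load('w6.png'); print(proj(c,[.587,-.208,.034]),pl(c,634,39,.034))
cv2.imwrite('pics/z9.png',cv2.resize(cv2.imread('pics/w6.png')[0:80,580:640],None,fx=7,fy=7,interpolation=cv2.INTER_CUBIC))
E
python3 goto.py .587 -.208 .15 -36
```

```text
[648.43313952  39.03852679] [ 0.58508645 -0.19491939  0.034     ]
clock 8.0 tcp [0.411  0.0689 0.1797] shift mm [133.1 300.   28.8] units [1.664 3.75  0.36 ]
yaw 8.47 toolz [ 0.005  0.006 -1.   ] joints [ 0.    0.09 -0.3   2.08  0.03  0.97 -1.73] F [-0.2 -0.1 -0.2] T [ 0.    0.01 -0.03] w 0.0005
turn units 0.494
```

View pics/z9.png

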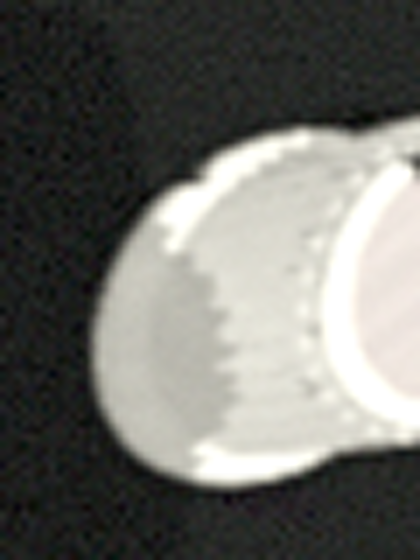

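```bash
python3 -m inch '[[[0.42,0.94,0],0],[[0.42,0.94,0],0],[[0.42,0.94,0],0]]' -1; python3 -m inch '[[[0.42,0.94,0.1],0],[[0.42,0.94,0.1],0],[[0.42,0.94,0.1],0]]'; python3 -m inch '[[[0.42,0.94,0.1],0],[[0.42,0.94,0.1],0],[[0.42,0.94,0.1],0]]'; python3 -m inch '[[[0.41,0.94,0.5],0.1],[[0.41,0.94,0.5],0.3],[[0.41,0.94,0.5],0.49],[[0.41,0.94,0.5],0.49],[[0.41,0.94,0.5],0.49],[[0.41,0.94,0.5],0.49],[[0.41,0.94,0.5],0.49],[[0.41,0.94,0.5],0.49]]';python3 - <<'E'
from h import *
im,c=snap('wrist','w7.png'); p=proj(c,[.587,-.208,.034]).astype(int);print(p)
u,v=p; cv2.imwrite('pics/z10.png',cv2.resize(im[v-40:v+40,u-40:u+40,::-1],None,fx=7,fy=7,interpolation=cv2.INTER_CUBIC)); print(u-40,v-40)
E
python3 goto.py .587 -.208 .06 -36
```

```text
clock: 8.25
tcp_pos: [0.4584, -0.0069, 0.1795]
tool_rot: [-0.002, 0.998, 0.07, 0.004]
force: [-0.1, 0.1, 0.2]
grip_width: 0.0169
clock: 8.5
tcp_pos: [0.5044, -0.083, 0.1709]
tool_rot: [-0.0, 0.998, 0.066, 0.004]
force: [0.4, -1.0, 0.4]
grip_width: 0.0372
clock: 8.75
tcp_pos: [0.5493, -0.1601, 0.1621]
tool_rot: [0.001, 0.998, 0.062, 0.004]
force: [-1.0, -0.2, 0.5]
grip_width: 0.0568
clock: 9.42
tcp_pos: [0.5914, -0.2304, 0.1223]
tool_rot: [-0.0, 0.949, -0.317, 0.004]
force: [-0.2, -0.1, 1.2]
grip_width: 0.0875
[304 214]
264 174
clock 9.4667 tcp [ 0.5914 -0.2304  0.1224] shift mm [-17.4 -15.1  62.4] units [-0.218 -0.188  0.78 ]
yaw -36.78 toolz [ 0.008 -0.002 -1.   ] joints [ 0.23  0.49  0.09  1.67 -0.05  0.97 -1.87] F [-0.3  0.5  0.6] T [0.08 0.02 0.02] w 0.088
turn units -0.009
```

View pics/z10.png

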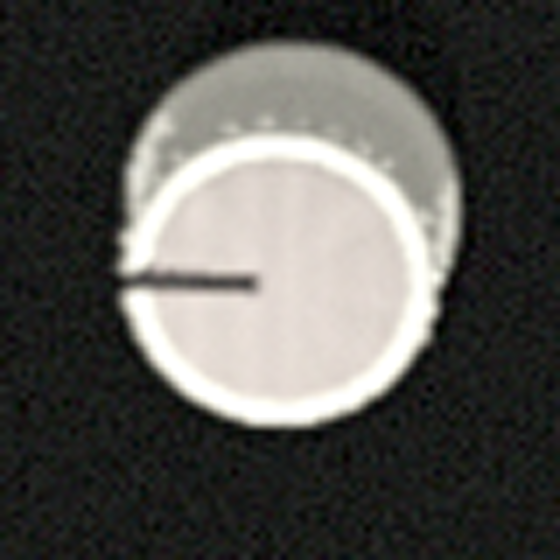

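```bash
python3 -m inch '[[[-0.22,-0.19,0.3],0],[[-0.22,-0.19,0.7],0],[[-0.22,-0.19,0.7],0],[[-0.22,-0.19,0.7],0]]' -0.3; python3 goto.py .587 -.208 .013 -36
```

```text
clock: 9.8
tcp_pos: [0.5857, -0.2076, 0.0655]
tool_rot: [-0.0, 0.949, -0.314, 0.002]
force: [0.7, -0.6, 0.2]
grip_width: 0.0648
clock 9.8 tcp [ 0.5857 -0.2076  0.0655] shift mm [ 1.1 -0.4 52.5] units [ 0.013 -0.005  0.656]
yaw -36.66 toolz [ 0.005 -0.001 -1.   ] joints [ 0.21  0.54  0.08  1.74 -0.05  0.85 -1.9 ] F [ 0.7 -0.6  0.2] T [ 0.03 -0.03  0.01] w 0.0648
turn units -0.007
```

```bash
python3 -m inch '[[[0.01,0,0.3],0],[[0.01,0,0.65],0],[[0.01,0,0.65],0],[[0.01,0,0.65],0],[[0.01,0,0.65],0]]'; python3 goto.py .587 -.208 .013 -36;  python3 -m inch '[[[0,0,0],0],[[0,0,0],0],[[0,0,0],0],[[0,0,0],0],[[0,0,0],0],[[0,0,0],0],[[0,0,0],0],[[0,0,0],0]]' 1 25
```

```text
clock: 10.22
tcp_pos: [0.5878, -0.2091, 0.0156]
tool_rot: [-0.0, 0.949, -0.315, 0.004]
force: [0.6, 0.7, 0.5]
grip_width: 0.0575
clock 10.2167 tcp [ 0.5878 -0.2091  0.0156] shift mm [-1.3 -0.4  2.6] units [-0.016 -0.005  0.033]
yaw -36.67 toolz [ 0.007 -0.002 -1.   ] joints [ 0.21  0.61  0.07  1.77 -0.06  0.76 -1.9 ] F [0.6 0.7 0.5] T [ 0.1   0.02 -0.04] w 0.0575
turn units -0.007
clock: 10.88
tcp_pos: [0.5877, -0.209, 0.0155]
tool_rot: [-0.0, 0.949, -0.315, 0.003]
force: [-0.8, 0.1, 0.3]
grip_width: 0.0071
```

Run:
```python
from h import *
im,c=snap('wrist','w8.png'); print(proj(c,ctrl.get_state()['tcp_pos']))
im,c=snap('scene','s3.png'); u,v=proj(c,[.587,-.208,.034]).astype(int); print(u,v)
cv2.imwrite('pics/z11.png',cv2.resize(im[v-60:v+60,u-75:u+75,::-1],None,fx=4.8,fy=4.8,interpolation=cv2.INTER_CUBIC))
```

```text
[321.04049184 236.32929497]
338 193
```

View pics/w8.png

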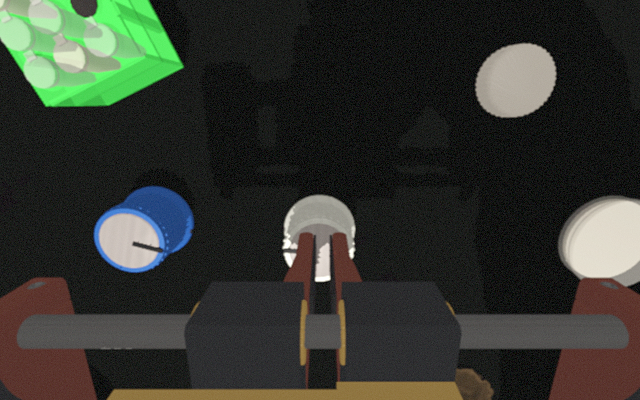

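View pics/z11.png

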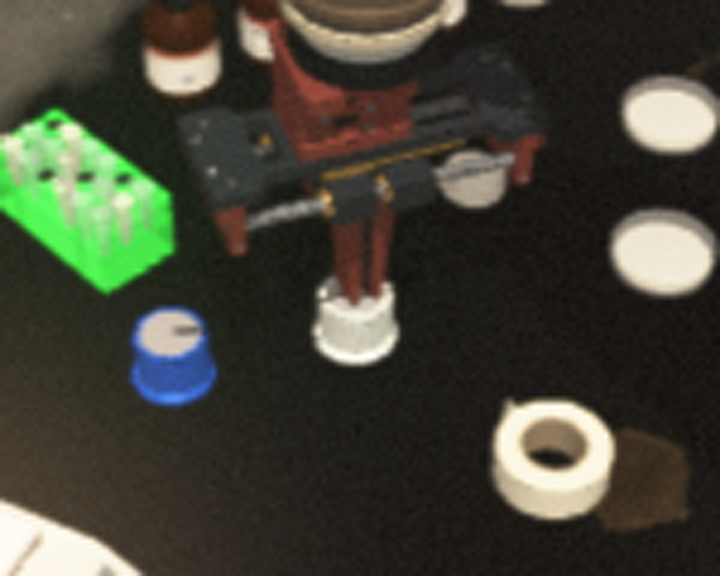

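Run:
```python
from m import *
c=load('w8.png'); im=cv2.imread('pics/w8.png')
t=np.radians(np.arange(0,360,5))
for z,r,col in ((.034,.02,(0,0,255)),(.006,.02,(0,255,0)),(0,.023,(255,0,0))):
    P=np.array([proj(c,[.587+r*np.cos(a),-.208+r*np.sin(a),z]) for a in t]); cv2.polylines(im,[P.astype(np.int32)],True,col,1)
g=cv2.resize(im[170:320,220:420],None,fx=4,fy=4,interpolation=cv2.INTER_CUBIC); cv2.imwrite('pics/z12.png',g)
```

```text
(no output)
```

View pics/z12.png

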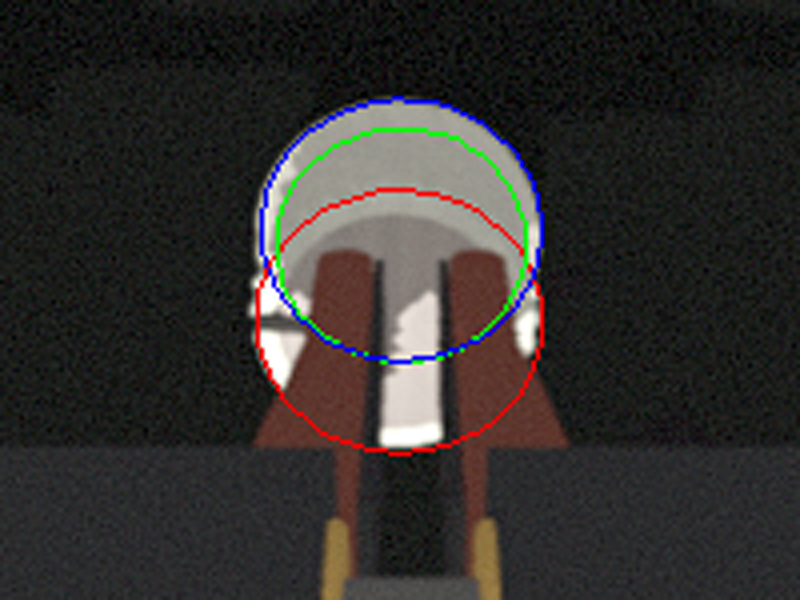

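Run:
```python
from m import *
print(ctrl.grip_depth,[a for a in dir(ctrl) if a[0]!='_'])
c=load('w8.png'); p=np.array([.5877,-.209,.0155]); s=ctrl.get_state(); M=rot(s['tool_rot']).as_matrix(); print(s['tcp_pos'],s['grip_width'])
for b in (0,.01,.02,.03):
  print(b,[proj(c,s['tcp_pos']+M@[x,0,-b]).round(0) for x in (-.01,0,.01)])
```

```text
0.0187 ['PlanningError', 'get_calibration', 'get_image', 'get_state', 'grip_depth', 'job_done']
[ 0.58769236 -0.20905564  0.01548615] 0.00115129046953409
0 [array([321., 251.]), array([321., 236.]), array([321., 221.])]
0.01 [array([321., 259.]), array([321., 243.]), array([321., 227.])]
0.02 [array([321., 267.]), array([321., 251.]), array([321., 234.])]
0.03 [array([321., 276.]), array([321., 260.]), array([321., 242.])]
```

```bash
python3 -m inch '[[[0,0,-0.02],0],[[0,0,-0.02],0],[[0,0,-0.02],0],[[0,0,-0.02],0],[[0,0,-0.02],0],[[0,0,-0.02],0],[[0,0,-0.02],0],[[0,0,-0.02],0],[[0,0,-0.02],0]]' -0.25; python3 -m inch '[[[0,0,0.07],0],[[0,0,0.14],0],[[0,0,0.14],0],[[0,0,0.14],0]]'
python3 - <<'E'
from h import *
im,c=snap('wrist','w9.png'); print(proj(c,ctrl.get_state()['tcp_pos']))
g=cv2.resize(im[150:310,200:440,::-1],None,fx=3.3,fy=3.3,interpolation=cv2.INTER_CUBIC); cv2.imwrite('pics/z13.png',g)
E
python3 goto.py .587 -.208 0.013 -36
```

```text
clock: 11.73
tcp_pos: [0.5877, -0.2091, 0.0171]
tool_rot: [-0.0, 0.949, -0.315, 0.003]
force: [0.4, -0.1, 0.1]
grip_width: 0.0542
clock: 12.07
tcp_pos: [0.5872, -0.2089, 0.0051]
tool_rot: [-0.0, 0.949, -0.315, 0.003]
force: [-0.8, 0.5, -0.1]
grip_width: 0.0551
[320.86402939 236.09940188]
clock 12.1167 tcp [ 0.5875 -0.209   0.0055] shift mm [-1.  -0.5 -7.5] units [-0.012 -0.007 -0.094]
yaw -36.67 toolz [ 0.006 -0.002 -1.   ] joints [ 0.21  0.62  0.07  1.77 -0.06  0.74 -1.9 ] F [0.  0.8 0.3] T [0.03 0.02 0.07] w 0.0546
turn units -0.007
```

View pics/z13.png

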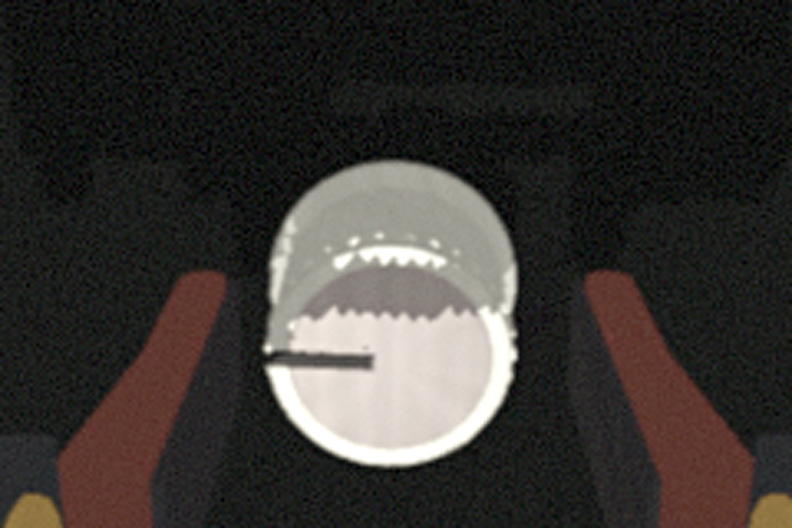

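```bash
python3 -m inch '[[[0,0,0.06],0],[[0,0,0.11],0],[[0,0,0.16],0],[[0,0,0.17],0],[[0,0,0.17],0]]'; python3 goto.py .587 -.208 -.007 -36
```

```text
clock: 12.53
tcp_pos: [0.5872, -0.2089, -0.0087]
tool_rot: [-0.0, 0.949, -0.315, 0.003]
force: [-0.2, 0.4, -0.7]
grip_width: 0.055
clock 12.5333 tcp [ 0.5872 -0.2089 -0.0087] shift mm [-0.7 -0.6 -1.7] units [-0.009 -0.008 -0.022]
yaw -36.67 toolz [ 0.005 -0.001 -1.   ] joints [ 0.22  0.64  0.07  1.78 -0.06  0.72 -1.89] F [-0.2  0.4 -0.7] T [ 0.06  0.   -0.02] w 0.055
turn units -0.007
```

```bash
python3 -m inch '[[[0,0,0.01],0],[[0,0,0],0],[[0,0,0],0],[[0,0,0],0],[[0,0,0],0],[[0,0,0],0],[[0,0,0],0]]' 1 25;  python3 goto.py .587 -.208 -.007 -36
```

```text
clock: 13.12
tcp_pos: [0.5873, -0.209, -0.0085]
tool_rot: [-0.0, 0.949, -0.315, 0.003]
force: [-0.3, 0.3, 0.7]
grip_width: 0.0394
clock 13.1167 tcp [ 0.5873 -0.209  -0.0085] shift mm [-0.8 -0.6 -1.5] units [-0.011 -0.007 -0.019]
yaw -36.67 toolz [ 0.005 -0.001 -1.   ] joints [ 0.22  0.64  0.07  1.78 -0.06  0.72 -1.89] F [-0.3  0.3  0.7] T [ 0.06  0.03 -0.01] w 0.0394
turn units -0.007
```

```bash
python3 -m inch '[[[0,0,-0.2],0],[[0,0,-0.5],0],[[-0.5,-0.2,-1],0],[[-0.9,-0.36,-1],0],[[-0.9,-0.36,-1],0]]'; python3 -m inch '[[[-0.92,-0.36,-1],0],[[-0.92,-0.36,-1],0],[[-0.92,-0.36,-1],0]]'
```

```text
clock: 13.53
tcp_pos: [0.545, -0.1376, 0.0731]
tool_rot: [-0.002, 0.95, -0.313, 0.003]
force: [-0.1, 0.6, -1.3]
grip_width: 0.0392
clock: 13.78
tcp_pos: [0.5012, -0.0692, 0.154]
tool_rot: [-0.002, 0.95, -0.312, 0.002]
force: [0.7, -0.1, 0.6]
grip_width: 0.0392
```

```bash
python3 -m inch '[[[-0.92,-0.36,-0.2],-0.05],[[-0.92,-0.36,-0.2],-0.1],[[-0.92,-0.36,-0.2],-0.15]]'; python3 -m inch '[[[-0.95,-0.18,-0.2],-0.1],[[-0.95,-0.18,-0.2],-0.2],[[-0.95,-0.18,-0.2],-0.34],[[-0.95,-0.18,-0.2],-0.34],[[-0.95,-0.18,-0.2],-0.34],[[-0.95,-0.18,-0.2],-0.34]]'
python3 goto.py .40 .05 .2 7.7
python3 - <<'E'
from h import *
im,c=snap('wrist','w10.png')
E
```

```text
clock: 14.03
tcp_pos: [0.4562, 0.0039, 0.1714]
tool_rot: [-0.002, 0.981, -0.193, 0.003]
force: [-0.2, 0.2, -1.3]
grip_width: 0.0395
clock: 14.53
tcp_pos: [0.391, 0.0462, 0.1874]
tool_rot: [-0.002, 0.997, 0.074, 0.004]
force: [0.1, 0.8, -0.2]
grip_width: 0.0392
clock 14.5333 tcp [0.391  0.0462 0.1874] shift mm [  9.6  -2.5 -12.5] units [ 0.12  -0.031 -0.157]
yaw 8.47 toolz [ 0.007  0.004 -1.   ] joints [-0.13  0.03 -0.11  2.13  0.    0.98 -1.66] F [ 0.1  0.8 -0.2] T [ 0.03  0.05 -0.05] w 0.0392
turn units 0.009
```

View pics/w10.png

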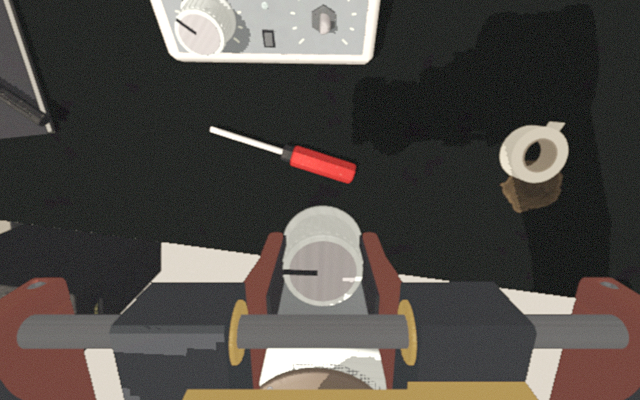

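```bash
python3 -m inch '[[[-0.5,0,0],0],[[-0.9,0,0],0],[[-0.9,0,0],0],[[-0.9,0,0],0]]'; python3 goto.py .40 .05 .2 7.7; python3 -m inch '[[[-0.3,0,0],0],[[-0.6,0,0],0],[[-0.6,0,0],0],[[-0.6,0,0],0]]'; python3 goto.py .40 .05 .2 7.7
```

```text
clock: 14.92
tcp_pos: [0.3189, 0.0353, 0.1868]
tool_rot: [-0.002, 0.997, 0.071, 0.004]
force: [0.9, -0.8, -0.5]
grip_width: 0.0393
clock 14.9167 tcp [0.3189 0.0353 0.1868] shift mm [ 82.4  -3.1 -12.6] units [ 1.031 -0.039 -0.157]
yaw 8.12 toolz [ 0.007  0.004 -1.   ] joints [-0.13 -0.11 -0.12  2.26 -0.02  0.99 -1.66] F [ 0.9 -0.8 -0.5] T [ 0.02 -0.07 -0.  ] w 0.0393
turn units 0.005
clock: 15.25
tcp_pos: [0.2721, 0.0286, 0.1868]
tool_rot: [-0.002, 0.998, 0.07, 0.004]
force: [0.8, -0.3, -0.6]
grip_width: 0.0392
clock 15.25 tcp [0.2721 0.0286 0.1868] shift mm [129.8  -3.3 -12. ] units [ 1.622 -0.041 -0.15 ]
yaw 8.05 toolz [ 0.009  0.004 -1.   ] joints [-0.12 -0.22 -0.13  2.34 -0.03  1.01 -1.66] F [ 0.8 -0.3 -0.6] T [ 0.02 -0.01 -0.01] w 0.0392
turn units 0.004
```

```bash
python3 -m inch '[[[-0.3,0,0],0],[[-0.6,0,0],0],[[-0.6,0,0],0],[[-0.6,0,0],0]]'; python3 goto.py .40 .05 .2 7.7
```

```text
clock: 15.58
tcp_pos: [0.2323, 0.0227, 0.182]
tool_rot: [-0.002, 0.998, 0.07, 0.001]
force: [0.4, 0.4, -0.5]
grip_width: 0.0396
clock 15.5833 tcp [0.2323 0.0227 0.182 ] shift mm [169.9  -3.8 -17.6] units [ 2.124 -0.047 -0.22 ]
yaw 8.0 toolz [ 0.002  0.003 -1.   ] joints [ 0.1  -0.29 -0.3   2.4  -0.1   1.02 -1.57] F [ 0.4  0.4 -0.5] T [ 0.02 -0.06 -0.01] w 0.0396
turn units 0.003
```

Run:
```python
import numpy as np
D=[(.412,1.597,.625,.200),(.03,2.13,.394,.1874),(-.22,2.34,.2736,.1868),(.64,1.78,.6234,-.0087),(.53,1.72,.6233,.078)]
A=[];b=[]
for j2,j4,r,z in D:
    A.append([np.sin(j2),np.sin(j2+j4),1,0]);b.append(r)
    A.append([np.cos(j2),np.cos(j2+j4),0,1]);b.append(z)
p,res,_,_=np.linalg.lstsq(np.array(A),np.array(b),rcond=None);print(p,res,np.array(A)@p-b)
L1,L2,c,h=p
# j6=1.85 boundary: j2+j4=pi-1.85
for j2 in np.arange(-.29,1.2,.15):
    j4=np.pi-1.85-j2
    print(round(j2,2),round(j4,2),'r',round(L1*np.sin(j2)+L2*np.sin(1.29)+c,3),'z',round(L1*np.cos(j2)+L2*np.cos(1.29)+h,3))
```

```text
[ 0.53395881  0.44828202  0.00625526 -0.0996195 ] [2.10754176e-05] [ 0.00100145 -0.00055356  0.00096588 -0.00241089 -0.00151249  0.00066266
 -0.0021403   0.0008168   0.00168546  0.00148499]
-0.29 1.58 r 0.284 z 0.536
-0.14 1.43 r 0.362 z 0.553
0.01 1.28 r 0.442 z 0.559
0.16 1.13 r 0.522 z 0.552
0.31 0.98 r 0.6 z 0.533
0.46 0.83 r 0.674 z 0.503
0.61 0.68 r 0.743 z 0.462
0.76 0.53 r 0.805 z 0.412
0.91 0.38 r 0.859 z 0.352
1.06 0.23 r 0.903 z 0.286
```

```bash
python3 -m inch '[[[0.5,-0.05,-1],0],[[0.5,-0.05,-1],0],[[0.5,-0.05,-1],0]]'; python3 -m inch '[[[0.5,-0.05,-1],0],[[0.5,-0.05,-1],0],[[0.5,-0.05,-1],0]]';  python3 -m inch '[[[0.3,-0.05,-1],0],[[0.3,-0.05,-1],0],[[0.3,-0.05,-1],0]]'; python3 -m inch '[[[0,0,-1],0],[[0,0,-1],0],[[0,0,-1],0]]'; python3 goto.py .40 .05 .2 7.7
```

```text
clock: 15.83
tcp_pos: [0.2772, 0.0328, 0.2674]
tool_rot: [-0.002, 0.998, 0.069, 0.005]
force: [0.7, -0.8, 0.5]
grip_width: 0.0393
clock: 16.08
tcp_pos: [0.3203, 0.0425, 0.3523]
tool_rot: [-0.003, 0.998, 0.068, 0.009]
force: [-0.5, 0.8, -1.1]
grip_width: 0.0394
clock: 16.33
tcp_pos: [0.3468, 0.0499, 0.4381]
tool_rot: [-0.003, 0.998, 0.068, 0.013]
force: [-0.6, 0.2, -1.6]
grip_width: 0.0393
clock: 16.58
tcp_pos: [0.3478, 0.0493, 0.5241]
tool_rot: [-0.004, 0.998, 0.067, 0.017]
force: [-0.2, 0.1, -1.4]
grip_width: 0.0393
clock 16.5833 tcp [0.3478 0.0493 0.5241] shift mm [ 40.6   7.9 325.6] units [0.507 0.098 4.071]
yaw 7.65 toolz [ 0.034  0.009 -0.999] joints [ 0.09 -0.19 -0.28  1.54 -0.06  1.75 -1.63] F [-0.2  0.1 -1.4] T [ 0.01  0.07 -0.05] w 0.0393
turn units -0.001
```

```bash
python3 -m inch '[[[0,0,-1],0],[[0,0,-1],0],[[0,0,-1],0],[[0,0,-1],0]]'; python3 goto.py .40 .05 .2 7.7;  python3 -m inch '[[[0,0,-1],0],[[0,0,-1],0],[[0,0,-1],0],[[0,0,-1],0]]'; python3 goto.py .40 .05 .2 7.7
```

```text
clock: 16.92
tcp_pos: [0.3517, 0.0493, 0.5841]
tool_rot: [-0.005, 0.997, 0.066, 0.032]
force: [0.4, -0.5, -0.5]
grip_width: 0.0396
clock 16.9167 tcp [0.3517 0.0493 0.5841] shift mm [ 23.4   7.7 386.3] units [0.293 0.097 4.829]
yaw 7.57 toolz [ 0.062  0.014 -0.998] joints [ 0.32 -0.17 -0.44  1.38 -0.08  1.85 -1.59] F [ 0.4 -0.5 -0.5] T [0.02 0.11 0.04] w 0.0396
turn units -0.001
clock: 17.25
tcp_pos: [0.3602, 0.0502, 0.6053]
tool_rot: [-0.007, 0.996, 0.066, 0.055]
force: [0.6, -0.3, -0.1]
grip_width: 0.0395
clock 17.25 tcp [0.3602 0.0502 0.6053] shift mm [ -5.6   8.1 407.1] units [-0.07   0.101  5.089]
yaw 7.54 toolz [ 0.109  0.021 -0.994] joints [ 0.31 -0.17 -0.43  1.34 -0.08  1.85 -1.59] F [ 0.6 -0.3 -0.1] T [-0.04  0.14 -0.03] w 0.0395
turn units -0.002
```

```bash
python3 -m inch '[[[0,0,-1],0],[[0,0,-1],0]]';  python3 -m inch '[[[0,0,-1],0],[[0,0,-1],0]]'; python3 goto.py .40 .05 .2 7.7;python3 -m inch '[[[0,0,-1],0],[[0,0,-1],0],[[0,0,-1],0]]'; python3 goto.py .40 .05 .2 7.7
```

```text
clock: 17.42
tcp_pos: [0.3641, 0.0506, 0.6264]
tool_rot: [-0.009, 0.995, 0.065, 0.078]
force: [-1.2, -0.3, -0.4]
grip_width: 0.0395
clock: 17.58
tcp_pos: [0.3651, 0.0508, 0.6481]
tool_rot: [-0.01, 0.993, 0.065, 0.102]
force: [-0.5, 0.0, 0.3]
grip_width: 0.0393
clock 17.5833 tcp [0.3651 0.0508 0.6481] shift mm [-58.    8.7 445.6] units [-0.724  0.109  5.57 ]
yaw 7.48 toolz [ 0.202  0.034 -0.979] joints [ 0.26 -0.2  -0.38  1.27 -0.09  1.85 -1.59] F [-0.5  0.   0.3] T [-0.    0.29  0.03] w 0.0393
turn units -0.002
clock: 17.83
tcp_pos: [0.3637, 0.0508, 0.671]
tool_rot: [-0.012, 0.99, 0.065, 0.128]
force: [0.5, 0.3, -0.9]
grip_width: 0.0395
clock 17.8333 tcp [0.3637 0.0508 0.671 ] shift mm [-85.5   9.1 464.5] units [-1.069  0.114  5.807]
yaw 7.49 toolz [ 0.252  0.041 -0.967] joints [ 0.23 -0.22 -0.34  1.23 -0.09  1.85 -1.59] F [ 0.5  0.3 -0.9] T [-0.04  0.2   0.01] w 0.0395
turn units -0.002
```

```bash
python3 -m inch '[[[0.3,0,-1],0],[[0.3,0,-1],0]]';  python3 -m inch '[[[0.3,0,-1],0],[[0.3,0,-1],0]]'; python3 -m inch '[[[0.3,0,-1],0],[[0.3,0,-1],0]]'; python3 goto.py .40 .05 .2 7.7
```

```text
clock: 18.0
tcp_pos: [0.3774, 0.0527, 0.6956]
tool_rot: [-0.014, 0.986, 0.065, 0.151]
force: [-0.9, -0.1, -0.0]
grip_width: 0.0396
clock: 18.17
tcp_pos: [0.3879, 0.0538, 0.7203]
tool_rot: [-0.016, 0.982, 0.065, 0.175]
force: [-0.7, 0.0, -0.7]
grip_width: 0.0392
clock: 18.33
tcp_pos: [0.3947, 0.0544, 0.745]
tool_rot: [-0.018, 0.978, 0.065, 0.198]
force: [-0.6, 0.1, -0.3]
grip_width: 0.0393
clock 18.3333 tcp [0.3947 0.0544 0.745 ] shift mm [-208.5    9.9  503.5] units [-2.606  0.123  6.294]
yaw 7.45 toolz [ 0.386  0.06  -0.921] joints [ 0.3  -0.18 -0.39  1.06 -0.09  1.85 -1.58] F [-0.6  0.1 -0.3] T [-0.05  0.45 -0.03] w 0.0393
turn units -0.003
```

```bash
python3 -m inch '[[[0.3,0,-1],0],[[0.3,0,-1],0]]';  python3 -m inch '[[[0.3,0,-1],0],[[0.3,0,-1],0]]'; python3 -m inch '[[[0.3,0,-1],0],[[0.3,0,-1],0]]'; python3 goto.py .40 .05 .2 7.7
```

```text
clock: 18.5
tcp_pos: [0.398, 0.0545, 0.7697]
tool_rot: [-0.019, 0.973, 0.064, 0.222]
force: [0.0, 0.1, -0.7]
grip_width: 0.0394
clock: 18.67
tcp_pos: [0.3978, 0.0542, 0.7943]
tool_rot: [-0.021, 0.967, 0.064, 0.246]
force: [-0.2, 0.5, -0.2]
grip_width: 0.0395
clock: 18.83
tcp_pos: [0.3944, 0.0535, 0.8186]
tool_rot: [-0.023, 0.96, 0.063, 0.27]
force: [-0.5, 0.4, -0.3]
grip_width: 0.0393
clock 18.8333 tcp [0.3944 0.0535 0.8186] shift mm [-318.5   10.1  530.3] units [-3.981  0.127  6.629]
yaw 7.36 toolz [ 0.516  0.078 -0.853] joints [ 0.28 -0.19 -0.36  0.92 -0.1   1.85 -1.58] F [-0.5  0.4 -0.3] T [-0.03  0.54  0.  ] w 0.0393
turn units -0.004
```

```bash
python3 -m inch '[[[0.3,0,-1],0],[[0.3,0,-1],0]]';  python3 -m inch '[[[0.3,0,-1],0],[[0.3,0,-1],0]]'
python3 - <<'E'
from m import *
x,y=.5383,.0674; psi=np.radians(7.7); o,px,py,pz=frame(x,y,psi)
s=ctrl.get_state(); M=rot(s['tool_rot']).as_matrix(); print('toolz',M[:,2].round(3),'want',(-pz).round(3))
print('tip',o+.02*pz)
# target: knob origin on axis at d out from foot; TCP = knob origin + .0085*toolz ideal
for d in (.05,.035,.001):
    print(d,(o+d*pz+.0085*-pz).round(4))
E
python3 goto.py .4999 .0622 .1078 7.7
```

```text
clock: 19.0
tcp_pos: [0.3881, 0.0526, 0.8427]
tool_rot: [-0.024, 0.953, 0.063, 0.294]
force: [-0.7, 0.3, 0.6]
grip_width: 0.0396
clock: 19.17
tcp_pos: [0.3836, 0.0484, 0.8651]
tool_rot: [-0.023, 0.947, 0.057, 0.316]
force: [-0.7, -0.5, -0.0]
grip_width: 0.0393
toolz [ 0.596  0.079 -0.799] want [ 0.568  0.077 -0.819]
tip [0.52693191 0.06586297 0.06938304]
0.05 [0.5147 0.0642 0.087 ]
0.035 [0.5232 0.0654 0.0747]
0.001 [0.5426 0.068  0.0469]
clock 19.1667 tcp [0.3836 0.0484 0.8651] shift mm [-361.9    6.   675.4] units [-4.524  0.076  8.443]
yaw 6.72 toolz [ 0.596  0.079 -0.799] joints [ 0.13 -0.21 -0.26  0.84 -0.05  1.85 -1.62] F [-0.7 -0.5 -0. ] T [-0.08  0.64 -0.1 ] w 0.0393
turn units -0.011
```

```bash
python3 -m inch '[[[-0.53,0,1],0],[[-0.53,0,1],0],[[-0.53,0,1],0]]';  python3 -m inch '[[[-0.53,0,1],0],[[-0.53,0,1],0],[[-0.53,0,1],0]]';python3 -m inch '[[[-0.53,0,1],0],[[-0.53,0,1],0],[[-0.53,0,1],0]]'; python3 goto.py .4999 .0622 .1078 7.7
```

```text
clock: 19.42
tcp_pos: [0.4109, 0.0517, 0.7746]
tool_rot: [-0.022, 0.951, 0.057, 0.302]
force: [1.0, -0.7, -1.5]
grip_width: 0.0395
clock: 19.67
tcp_pos: [0.4481, 0.0636, 0.6974]
tool_rot: [-0.022, 0.955, 0.061, 0.288]
force: [-0.3, 1.3, -0.6]
grip_width: 0.0391
clock: 19.92
tcp_pos: [0.476, 0.0714, 0.6101]
tool_rot: [-0.021, 0.958, 0.063, 0.278]
force: [-0.9, 1.9, 0.1]
grip_width: 0.0395
clock 19.9167 tcp [0.476  0.0714 0.6101] shift mm [-250.    15.3  436.2] units [-3.125  0.191  5.452]
yaw 7.4 toolz [ 0.53   0.076 -0.844] joints [ 0.21 -0.29 -0.33  1.54 -0.1   1.31 -1.57] F [-0.9  1.9  0.1] T [0.09 0.58 0.11] w 0.0395
turn units -0.003
```

```bash
python3 -m inch '[[[-0.5,0.03,0.9],0],[[-0.5,0.03,0.9],0],[[-0.5,0.03,0.9],0],[[-0.5,0.03,0.9],0],[[-0.5,0.03,0.9],0]]'; python3 goto.py .4999 .0622 .1078 7.7;  python3 -m inch '[[[-0.5,0.03,0.9],0],[[-0.5,0.03,0.9],0],[[-0.5,0.03,0.9],0]]';python3 goto.py .4999 .0622 .1078 7.7
```

```text
clock: 20.33
tcp_pos: [0.4891, 0.0713, 0.5299]
tool_rot: [-0.021, 0.959, 0.063, 0.275]
force: [-0.7, 0.6, 0.2]
grip_width: 0.039
clock 20.3333 tcp [0.4891 0.0713 0.5299] shift mm [-215.5   12.9  363. ] units [-2.694  0.161  4.538]
yaw 7.39 toolz [ 0.524  0.075 -0.848] joints [ 0.04 -0.29 -0.23  1.73 -0.04  1.14 -1.63] F [-0.7  0.6  0.2] T [-0.    0.52  0.01] w 0.039
turn units -0.003
clock: 20.58
tcp_pos: [0.4899, 0.0698, 0.4395]
tool_rot: [-0.021, 0.961, 0.064, 0.269]
force: [-1.4, -0.0, -2.8]
grip_width: 0.0397
clock 20.5833 tcp [0.4899 0.0698 0.4395] shift mm [-164.5   10.6  288.1] units [-2.056  0.133  3.601]
yaw 7.48 toolz [ 0.514  0.074 -0.855] joints [ 0.04 -0.29 -0.24  1.92 -0.04  0.96 -1.63] F [-1.4 -0.  -2.8] T [-0.12  0.73  0.02] w 0.0397
turn units -0.002
```

```bash
python3 -m inch '[[[-0.5,0.03,0.95],0],[[-0.5,0.03,0.95],0],[[-0.5,0.03,0.95],0],[[-0.5,0.03,0.95],0]]'; python3 -m inch '[[[-0.5,0.03,0.95],0],[[-0.5,0.03,0.95],0],[[-0.5,0.03,0.95],0],[[-0.5,0.03,0.95],0]]';  python3 -m inch '[[[-0.5,0.03,0.8],0],[[-0.5,0.03,0.8],0],[[-0.5,0.03,0.8],0],[[-0.5,0.03,0.8],0]]';python3 goto.py .4999 .0622 .1078 7.7; python3 -m inch '[[[0.2,0,-0.3],0]]';  python3 -m inch '[[[0.2,0,-0.3],0]]';python3 goto.py .4999 .0622 .1078 7.7
```

```text
clock: 20.92
tcp_pos: [0.4957, 0.0695, 0.3545]
tool_rot: [-0.021, 0.961, 0.064, 0.268]
force: [-0.7, -0.5, -0.6]
grip_width: 0.0397
clock: 21.25
tcp_pos: [0.5024, 0.069, 0.2711]
tool_rot: [-0.021, 0.961, 0.065, 0.269]
force: [0.7, 0.2, 0.7]
grip_width: 0.039
clock: 21.58
tcp_pos: [0.5038, 0.0673, 0.1985]
tool_rot: [-0.021, 0.961, 0.065, 0.27]
force: [1.2, -0.0, 0.3]
grip_width: 0.0391
clock 21.5833 tcp [0.5038 0.0673 0.1985] shift mm [-51.1   5.   75. ] units [-0.639  0.062  0.938]
yaw 7.61 toolz [ 0.515  0.075 -0.854] joints [ 0.08 -0.05 -0.35  2.33  0.14  0.32 -1.83] F [ 1.2 -0.   0.3] T [-0.02  0.48 -0.02] w 0.0391
turn units -0.001
clock: 21.67
tcp_pos: [0.504, 0.067, 0.2265]
tool_rot: [-0.021, 0.961, 0.065, 0.267]
force: [-0.6, -1.3, -1.2]
grip_width: 0.0396
clock: 21.75
tcp_pos: [0.5067, 0.0681, 0.2601]
tool_rot: [-0.022, 0.961, 0.065, 0.268]
force: [0.6, 0.6, 0.1]
grip_width: 0.0396
clock 21.75 tcp [0.5067 0.0681 0.2601] shift mm [-85.4   5.9 126.3] units [-1.067  0.074  1.579]
yaw 7.65 toolz [ 0.513  0.077 -0.855] joints [ 0.07 -0.14 -0.31  2.23  0.02  0.5  -1.69] F [0.6 0.6 0.1] T [-0.01  0.47 -0.01] w 0.0396
turn units -0.001
```

```bash
cat > fk.py <<'E'
import numpy as np
from scipy.spatial.transform import Rotation as R
from scipy.optimize import least_squares
Rz=lambda a:R.from_euler('z',a).as_matrix(); Ry=lambda a:R.from_euler('y',a).as_matrix()
def fk(q,p,s):
    h,L1,L2,L3,c,b=p
    T=Rz(s[0]*q[0]+b)@Ry(q[1]); P=np.array([0,0,h])+T@[0,0,L1]
    T=T@Rz(s[1]*q[2])@Ry(q[3]); P=P+T@[0,0,L2]
    T=T@Rz(s[2]*q[4])@Ry(q[5]); P=P+T@[c,0,L3]
    return P,T
D=[([1.067,.412,-.013,1.597,.006,1.134],[.2636,-.5661,.2002]),
([ 0.34,0.47,-0.06,1.63,0.03,1.04],[ 0.5902,-0.2284,0.1493]),
([.091,.206,-.397,2.267,.106,.689],[.3719,.0565,.0726]),
([-0.13,0.03,-0.11,2.13,0.,0.98],[0.391,0.0462,0.1874]),
([0.09,-0.19,-0.28,1.54,-0.06,1.75],[0.3478,0.0493,0.5241]),
([0.13,-0.21,-0.26,0.84,-0.05,1.85],[0.3836,0.0484,0.8651]),
([0.04,-0.29,-0.24,1.92,-0.04,0.96],[0.4899,0.0698,0.4395]),
([0.07,-0.14,-0.31,2.23,0.02,0.5],[0.5067,0.0681,0.2601]),
([0.08,-0.05,-0.35,2.33,0.14,0.32],[0.5038,0.0673,0.1985]),
([0.22,0.64,0.07,1.78,-0.06,0.72],[0.5873,-0.209,-0.0085])]
if __name__=='__main__':
    import itertools
    best=None
    for s in itertools.product((1,-1),repeat=3):
        f=lambda p:np.concatenate([fk(q,p,s)[0]-x for q,x in D])
        r=least_squares(f,[.3,.53,.45,.4,0,0]); 
        if best is None or r.cost<best[1].cost: best=(s,r)
    s,r=best; print(s,r.x.round(4),np.abs(r.fun).max())
    for q,x in D[-2:]: print(fk(q,r.x,s)[1][:,2].round(3))
    # target check
    p=r.x; psi=np.radians(7.7); lo=[-2.95,-.29,-1.47,.14,-1.03,.13];hi=[2.95,1.99,1.44,2.54,4.17,1.85]
    for tilt in (35,31,27):
      a=np.radians(tilt); tz=np.array([np.sin(a)*np.cos(psi),np.sin(a)*np.sin(psi),-np.cos(a)])
      for X in ([.5147,.0642,.087],[.5232,.0654,.0747],[.5426,.068,.0469]):
        g=lambda q:np.concatenate([(fk(q,p,s)[0]-X)*10,(fk(q,p,s)[1][:,2]-tz)*3])
        bb=min((least_squares(g,[0,.1,j3,2.3,.1,.3],bounds=(lo,hi)) for j3 in (-1,-.35,0,.35,1)),key=lambda o:o.cost)
        print(tilt,X,bb.cost.round(6),bb.x.round(2),(fk(bb.x,p,s)[0]-X).round(4),np.degrees(np.arccos(-fk(bb.x,p,s)[1][2,2])).round(1))
E
python3 fk.py
```

```text
(-1, -1, -1) [ 0.2739  0.5446  0.4528  0.38    0.005  -0.0933] 0.01831660883617728
[ 0.517  0.033 -0.855]
[ 0.003 -0.003 -1.   ]
35 [0.5147, 0.0642, 0.087] 0.0 [ 0.29  0.23 -0.57  2.51  2.53  0.22] [ 0. -0.  0.] 35.0
35 [0.5232, 0.0654, 0.0747] 0.0 [ 0.45  0.33 -0.79  2.5   2.32  0.32] [ 0. -0. -0.] 35.0
35 [0.5426, 0.068, 0.0469] 0.0 [ 0.4   0.44 -0.75  2.48  2.38  0.42] [0. 0. 0.] 35.0
31 [0.5147, 0.0642, 0.087] 0.0 [ 0.49  0.26 -0.82  2.45  1.76  0.21] [ 0. -0. -0.] 31.0
31 [0.5232, 0.0654, 0.0747] 0.0 [ 0.23  0.26 -0.52  2.44  2.08  0.15] [0. 0. 0.] 31.0
31 [0.5426, 0.068, 0.0469] 0.0 [ 0.13  0.35 -0.42  2.42  2.4   0.21] [0. 0. 0.] 31.0
27 [0.5147, 0.0642, 0.087] 0.0 [ 0.13  0.21 -0.39  2.38  0.7   0.13] [-0. -0.  0.] 27.0
27 [0.5232, 0.0654, 0.0747] 0.0 [ 0.16  0.25 -0.44  2.37  1.06  0.13] [0. 0. 0.] 27.0
27 [0.5426, 0.068, 0.0469] 0.0 [ 0.52  0.47 -0.92  2.36  1.63  0.38] [0. 0. 0.] 27.0
```

```bash
cat > fk2.py <<'E'
from fk import *
s=(-1,-1,-1)
f=lambda p:np.concatenate([fk(q,p,s)[0]-x for q,x in D]); p=least_squares(f,[.3,.53,.45,.4,0,0]).x
psi=np.radians(7.7); lo=[-2.95,-.29,-1.47,.14,-1.03,.13];hi=[2.95,1.99,1.44,2.54,1.0,1.85]
for tilt in (35,31,29,27,25,23,20):
      a=np.radians(tilt); tz=np.array([np.sin(a)*np.cos(psi),np.sin(a)*np.sin(psi),-np.cos(a)])
      for X in ([.5147,.0642,.087],[.5426,.068,.0469]):
        g=lambda q:np.concatenate([(fk(q,p,s)[0]-X)*100,(fk(q,p,s)[1][:,2]-tz)*3])
        for j5b in ((-1.03,1.0),(-.3,.3)):
          lo[4],hi[4]=j5b
          bb=min((least_squares(g,[0,.1,j3,2.3,j5,.3],bounds=(lo,hi)) for j3 in (-1,-.35,0,.35,1) for j5 in (j5b[0]*.9,0,j5b[1]*.9)),key=lambda o:o.cost)
          T=fk(bb.x,p,s)[1]; print(tilt,X,round(bb.cost,5),bb.x.round(2),(fk(bb.x,p,s)[0]-X).round(4),'angle err',np.degrees(np.arccos(T[:,2]@tz)).round(1))
E
python3 fk2.py
```

```text
35 [0.5147, 0.0642, 0.087] 0.06739 [-0.58  0.21  0.43  2.39 -1.03  0.13] [0.     0.     0.0002] angle err 7.0
35 [0.5147, 0.0642, 0.087] 0.10436 [-0.02  0.2  -0.22  2.36  0.3   0.13] [0.     0.     0.0002] angle err 8.7
35 [0.5426, 0.068, 0.0469] 0.1426 [-0.44  0.33  0.29  2.32 -1.03  0.13] [0.0001 0.     0.0003] angle err 10.2
35 [0.5426, 0.068, 0.0469] 0.19365 [-0.1   0.33 -0.14  2.29  0.3   0.13] [0.0001 0.     0.0003] angle err 11.9
31 [0.5147, 0.0642, 0.087] 0.01252 [-0.59  0.21  0.44  2.39 -1.03  0.13] [0.     0.     0.0001] angle err 3.0
31 [0.5147, 0.0642, 0.087] 0.03078 [-0.32  0.2   0.13  2.36 -0.3   0.13] [0.     0.     0.0001] angle err 4.7
31 [0.5426, 0.068, 0.0469] 0.05295 [-0.45  0.33  0.29  2.32 -1.03  0.13] [0.0001 0.     0.0002] angle err 6.2
31 [0.5426, 0.068, 0.0469] 0.08569 [-0.28  0.33  0.09  2.29 -0.3   0.13] [0.0001 0.     0.0002] angle err 7.9
29 [0.5147, 0.0642, 0.087] 0.00144 [-0.6   0.21  0.44  2.39 -1.03  0.13] [0. 0. 0.] angle err 1.0
29 [0.5147, 0.0642, 0.087] 0.01031 [-0.03  0.2  -0.21  2.36  0.3   0.13] [0.     0.     0.0001] angle err 2.7
29 [0.5426,
[... 1289 characters left out ...]
le err 0.0
23 [0.5426, 0.068, 0.0469] 0.0 [-0.12  0.33 -0.11  2.29  0.25  0.13] [-0. -0.  0.] angle err 0.0
20 [0.5147, 0.0642, 0.087] 0.0 [ 0.05  0.23 -0.31  2.27  0.23  0.31] [-0. -0. -0.] angle err 0.0
20 [0.5147, 0.0642, 0.087] 0.0 [-0.19  0.22 -0.02  2.27  0.    0.3 ] [0. 0. 0.] angle err 0.0
20 [0.5426, 0.068, 0.0469] 0.0 [ 0.3   0.4  -0.64  2.25  0.87  0.32] [ 0. -0.  0.] angle err 0.0
20 [0.5426, 0.068, 0.0469] 0.0 [-0.12  0.34 -0.11  2.24  0.16  0.22] [0. 0. 0.] angle err 0.0fk2.py:12: RuntimeWarning: invalid value encountered in arccos
  T=fk(bb.x,p,s)[1]; print(tilt,X,round(bb.cost,5),bb.x.round(2),(fk(bb.x,p,s)[0]-X).round(4),'angle err',np.degrees(np.arccos(T[:,2]@tz)).round(1))
```

Run:
```python
from m import *
c=load('w10.png'); im=cv2.imread('pics/w10.png')
# tool pose at w10: q & tcp
q=[-.002,.997,.074,.004]; M=rot(q).as_matrix(); t=np.array([.391,.0462,.1874])
th=np.radians(np.arange(0,360,5))
for z,r,col in ((.034,.02,(0,0,255)),(0,.023,(255,0,0))):
    P=np.array([proj(c,t+M@[r*np.cos(a),r*np.sin(a),-.0085-z]) for a in th]); cv2.polylines(im,[P.astype(np.int32)],True,col,1)
cv2.imwrite('pics/z14.png',cv2.resize(im[180:330,240:400],None,fx=4,fy=4,interpolation=cv2.INTER_CUBIC))
```

```text
(no output)
```

View pics/z14.png

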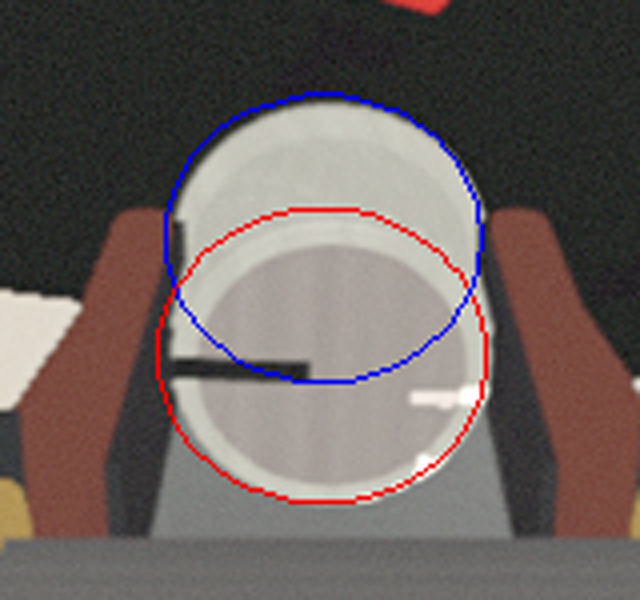

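```bash
cat > tgt.py <<'E'
import sys
from m import *
d=float(sys.argv[1]); mode=sys.argv[2]
o,px,py,pz=frame(.5383,.0674,np.radians(7.7))
s=ctrl.get_state(); M=rot(s['tool_rot']).as_matrix(); tz=M[:,2]
off=M@np.array([-.0003,.0008,0])
T=o+(d+.006)*pz+.0145*tz-off if mode=='m' else o+(d+.022)*pz+.0305*tz-off
sh=M.T@(T-s['tcp_pos'])
tx=M[:,0]; yawp=np.degrees(np.arctan2(M[:,1]@py, M[:,1]@px)) # tool y vs panel right
print('clk',round(s['clock'],2),'tcp',s['tcp_pos'].round(4),'target',T.round(4),'units',(sh/.08).round(3))
print('tilt',np.degrees(np.arccos(-tz[2])).round(1),'err to shaft',np.degrees(np.arccos(np.clip(-tz@pz,-1,1))).round(1),'tool y in panel deg',yawp.round(1),'pz in tool',(M.T@pz).round(3),'j',s['joints'].round(2),'F tool',(M.T@s['force']).round(1),'T',s['torque'].round(2),'w',round(s['grip_width'],4))
# actual knob d if unpivoted
k=s['tcp_pos']+off-.0085*tz; print('knob origin in shaft (px,py,pz) mm', (np.array([px,py,pz])@(k-o)*1000).round(1),'pivot',(np.array([px,py,pz])@(s['tcp_pos']+off-.0305*tz-o)*1000).round(1))
E
python3 tgt.py .035 m
```

```text
clk 21.75 tcp [0.5067 0.0681 0.2601] target [0.5226 0.0662 0.0743] units [-1.038  0.066  2.085]
tilt 31.2 err to shaft 3.8 tool y in panel deg -0.1 pz in tool [-0.066 -0.007 -0.998] j [ 0.07 -0.14 -0.31  2.23  0.02  0.5  -1.69] F tool [ 0.6 -0.5  0.2] T [-0.01  0.47 -0.01] w 0.0396
knob origin in shaft (px,py,pz) mm [ -4.1  93.5 196. ] pivot [ -3.9  94.9 218. ]
```

```bash
python3 -m inch '[[[-0.45,0.03,0.9],0],[[-0.45,0.03,0.9],0],[[-0.45,0.03,0.9],0],[[-0.45,0.03,0.9],0]]'; python3 tgt.py .035 m
```

```text
clock: 22.08
tcp_pos: [0.5148, 0.0672, 0.1822]
tool_rot: [-0.021, 0.961, 0.065, 0.269]
force: [-0.2, 0.2, 0.2]
grip_width: 0.0389
clk 22.08 tcp [0.5148 0.0672 0.1822] target [0.5226 0.0662 0.0744] units [-0.618  0.034  1.201]
tilt 31.3 err to shaft 3.7 tool y in panel deg -0.1 pz in tool [-0.065 -0.007 -0.998] j [ 0.1  -0.   -0.36  2.33  0.22  0.28 -1.89] F tool [-0.  -0.2 -0.2] T [-0.06  0.49 -0.01] w 0.0389
knob origin in shaft (px,py,pz) mm [ -2.1  55.2 127.7] pivot [ -1.9  56.6 149.6]
```

```bash
python3 -m inch '[[[-0.25,0.02,0.5],0],[[-0.35,0.02,0.7],0],[[-0.35,0.02,0.7],0],[[-0.35,0.02,0.7],0],[[-0.35,0.02,0.7],0]]'; python3 tgt.py .035 m
```

```text
clock: 22.5
tcp_pos: [0.5224, 0.066, 0.1218]
tool_rot: [-0.02, 0.96, 0.065, 0.27]
force: [-0.7, 0.6, -0.4]
grip_width: 0.039
clk 22.5 tcp [0.5224 0.066  0.1218] target [0.5226 0.0661 0.0744] units [-0.307  0.001  0.507]
tilt 31.5 err to shaft 3.5 tool y in panel deg -0.0 pz in tool [-0.062 -0.004 -0.998] j [ 0.01  0.13 -0.29  2.39  0.91  0.13 -2.58] F tool [-0.7 -0.7  0. ] T [-0.12  0.55 -0.02] w 0.039
knob origin in shaft (px,py,pz) mm [ 0.1 26.7 74. ] pivot [ 0.1 28.  96. ]
```

```bash
python3 -m inch '[[[-0.1,0,0.15],0],[[-0.15,0,0.26],0],[[-0.15,0,0.26],0],[[-0.15,0,0.26],0]]'; python3 tgt.py .035 m
```

```text
clock: 22.83
tcp_pos: [0.5263, 0.0647, 0.1074]
tool_rot: [-0.019, 0.961, 0.064, 0.267]
force: [0.4, 0.3, -0.9]
grip_width: 0.0391
clk 22.83 tcp [0.5263 0.0647 0.1074] target [0.5226 0.0661 0.0743] units [-0.251 -0.023  0.332]
tilt 31.1 err to shaft 3.9 tool y in panel deg -0.1 pz in tool [-0.068 -0.002 -0.998] j [ 0.05  0.17 -0.33  2.39  1.19  0.13 -2.85] F tool [-0.1 -0.2  1. ] T [-0.04  0.55  0.04] w 0.0391
knob origin in shaft (px,py,pz) mm [ 1.9 21.4 60.1] pivot [ 2.  22.9 82.1]
```

```bash
python3 -m inch '[[[-0.15,-0.02,0.18],0],[[-0.25,-0.02,0.34],0],[[-0.25,-0.02,0.34],0],[[-0.25,-0.02,0.34],0]]'; python3 tgt.py .035 m
```

```text
clock: 23.17
tcp_pos: [0.5262, 0.064, 0.0911]
tool_rot: [-0.019, 0.965, 0.065, 0.254]
force: [-0.2, -0.8, -0.9]
grip_width: 0.0395
clk 23.17 tcp [0.5262 0.064  0.0911] target [0.5222 0.0661 0.0741] units [-0.145 -0.032  0.163]
tilt 29.5 err to shaft 5.5 tool y in panel deg -0.0 pz in tool [-0.096 -0.004 -0.995] j [ 0.03  0.21 -0.31  2.38  1.2   0.13 -2.86] F tool [-0.8  0.8  0.6] T [-0.06  0.51  0.  ] w 0.0395
knob origin in shaft (px,py,pz) mm [ 2.6 12.2 46.9] pivot [ 2.7 14.3 68.8]
```

```bash
python3 -m inch '[[[-0.15,-0.03,0.15],0],[[-0.25,-0.06,0.28],0],[[-0.25,-0.06,0.28],0],[[-0.25,-0.06,0.28],0]]'; python3 tgt.py .03 m
python3 - <<'E'
from h import *
im,c=snap('scene','s4.png'); u,v=proj(c,[.52,.065,.08]).astype(int)
cv2.imwrite('pics/z15.png',cv2.resize(im[v-60:v+60,u-75:u+75,::-1],None,fx=4.8,fy=4.8,interpolation=cv2.INTER_CUBIC))
im,c=snap('wrist','w11.png')
E
```

```text
clock: 23.5
tcp_pos: [0.5222, 0.0668, 0.0771]
tool_rot: [-0.02, 0.968, 0.067, 0.241]
force: [0.6, -0.6, -1.1]
grip_width: 0.0393
clk 23.5 tcp [0.5222 0.0668 0.0771] target [0.5247 0.0665 0.0698] units [-0.015  0.009  0.095]
tilt 28.0 err to shaft 7.0 tool y in panel deg 0.1 pz in tool [-0.122 -0.008 -0.993] j [ 0.    0.24 -0.29  2.38  1.2   0.13 -2.86] F tool [-0.1  0.7  1.2] T [-0.09  0.44  0.02] w 0.0393
knob origin in shaft (px,py,pz) mm [-0.7  1.4 37.5] pivot [-0.5  4.1 59.3]
```

View pics/z15.png

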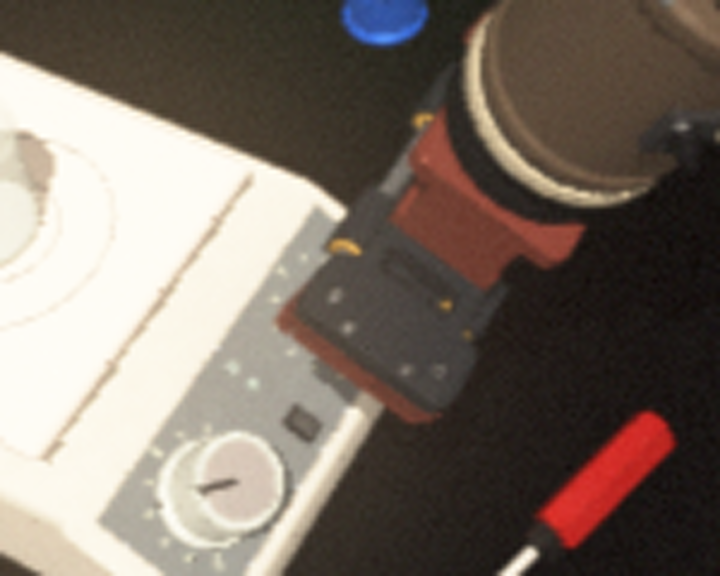

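View pics/w11.png

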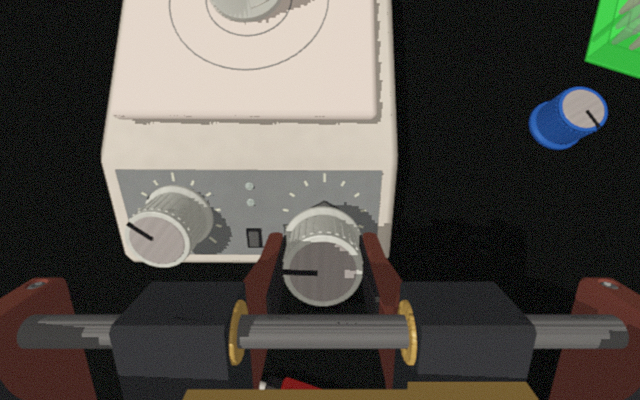

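```bash
python3 -m inch '[[[-0.02,0.01,0.1],0],[[-0.04,0.01,0.22],0],[[-0.04,0.01,0.22],0],[[-0.04,0.01,0.22],0]]' 1 10; python3 tgt.py .016 m
```

```text
clock: 23.93
tcp_pos: [0.5299, 0.0659, 0.0678]
tool_rot: [-0.02, 0.969, 0.067, 0.235]
force: [0.7, -0.4, -0.9]
grip_width: 0.0402
clk 23.93 tcp [0.5299 0.0659 0.0678] target [0.5325 0.0676 0.0583] units [-0.023 -0.015  0.122]
tilt 27.3 err to shaft 7.7 tool y in panel deg 0.1 pz in tool [-0.134 -0.009 -0.991] j [ 0.01  0.27 -0.29  2.36  1.21  0.13 -2.86] F tool [0.1 0.5 1.1] T [-0.07  0.48  0.01] w 0.0402
knob origin in shaft (px,py,pz) mm [ 1.3  2.4 25.5] pivot [ 1.4  5.3 47.3]
```

```bash
python3 -m inch '[[[-0.03,-0.02,0.08],0],[[-0.05,-0.03,0.15],0],[[-0.05,-0.03,0.15],0]]'; python3 tgt.py .012 p
```

```text
clock: 24.18
tcp_pos: [0.5333, 0.0683, 0.0608]
tool_rot: [-0.02, 0.971, 0.068, 0.23]
force: [0.3, -0.8, -0.0]
grip_width: 0.0398
clk 24.18 tcp [0.5333 0.0683 0.0608] target [0.5327 0.0677 0.0538] units [-0.047  0.006  0.075]
tilt 26.7 err to shaft 8.3 tool y in panel deg 0.1 pz in tool [-0.144 -0.01  -0.99 ] j [-0.01  0.29 -0.27  2.35  1.21  0.13 -2.86] F tool [0.2 0.9 0.1] T [-0.03  0.47 -0.01] w 0.0398
knob origin in shaft (px,py,pz) mm [-0.7  1.4 17.6] pivot [-0.4  4.6 39.4]
```

```bash
python3 -m inch '[[[-0.02,0.005,0.05],0],[[-0.05,0.005,0.1],0],[[-0.05,0.005,0.1],0]]'; python3 tgt.py .008 p
```

```text
clock: 24.43
tcp_pos: [0.5345, 0.0675, 0.0556]
tool_rot: [-0.02, 0.971, 0.068, 0.227]
force: [0.4, -0.6, 0.1]
grip_width: 0.0403
clk 24.43 tcp [0.5345 0.0675 0.0556] target [0.5347 0.068  0.0504] units [-0.025 -0.006  0.061]
tilt 26.3 err to shaft 8.7 tool y in panel deg 0.1 pz in tool [-0.151 -0.011 -0.988] j [-0.    0.3  -0.27  2.34  1.21  0.13 -2.86] F tool [0.3 0.6 0.1] T [-0.05  0.46 -0.04] w 0.0403
knob origin in shaft (px,py,pz) mm [ 0.3 -0.6 12.7] pivot [ 0.5  2.7 34.5]
```

```bash
python3 -m inch '[[[-0.02,-0.005,0.05],0],[[-0.04,-0.008,0.1],0],[[-0.04,-0.008,0.1],0]]'; python3 tgt.py .004 p
```

```text
clock: 24.68
tcp_pos: [0.5366, 0.0679, 0.0508]
tool_rot: [-0.02, 0.972, 0.069, 0.223]
force: [0.4, -0.9, -1.7]
grip_width: 0.0397
clk 24.68 tcp [0.5366 0.0679 0.0508] target [0.5368 0.0684 0.047 ] units [-0.018 -0.004  0.044]
tilt 25.9 err to shaft 9.1 tool y in panel deg 0.1 pz in tool [-0.158 -0.012 -0.987] j [-0.01  0.32 -0.27  2.34  1.22  0.13 -2.86] F tool [-0.5  0.9  1.7] T [-0.12  0.24  0.02] w 0.0397
knob origin in shaft (px,py,pz) mm [ 0.1 -1.5  7.5] pivot [ 0.4  2.  29.3]
```

```bash
python3 -m inch '[[[-0.02,-0.005,0.05],0],[[-0.04,-0.008,0.1],0],[[-0.04,-0.008,0.1],0]]'; python3 tgt.py .001 p;  python3 - <<'E'
from h import *
im,c=snap('wrist','w12.png'); cv2.imwrite('pics/z16.png',cv2.resize(im[140:320,220:420,::-1],None,fx=3.3,fy=3.3,interpolation=cv2.INTER_CUBIC))
E
```

```text
clock: 24.93
tcp_pos: [0.5386, 0.0684, 0.046]
tool_rot: [-0.02, 0.973, 0.069, 0.22]
force: [1.0, -1.2, 0.8]
grip_width: 0.0395
clk 24.93 tcp [0.5386 0.0684 0.046 ] target [0.5384 0.0686 0.0445] units [-0.011 -0.003  0.016]
tilt 25.5 err to shaft 9.5 tool y in panel deg 0.2 pz in tool [-0.164 -0.013 -0.986] j [-0.01  0.33 -0.26  2.33  1.22  0.13 -2.86] F tool [ 1.1  1.3 -0.4] T [-0.04 -0.01 -0.01] w 0.0395
knob origin in shaft (px,py,pz) mm [-0.  -2.6  2.4] pivot [ 0.2  1.1 24.1]
```

View pics/z16.png

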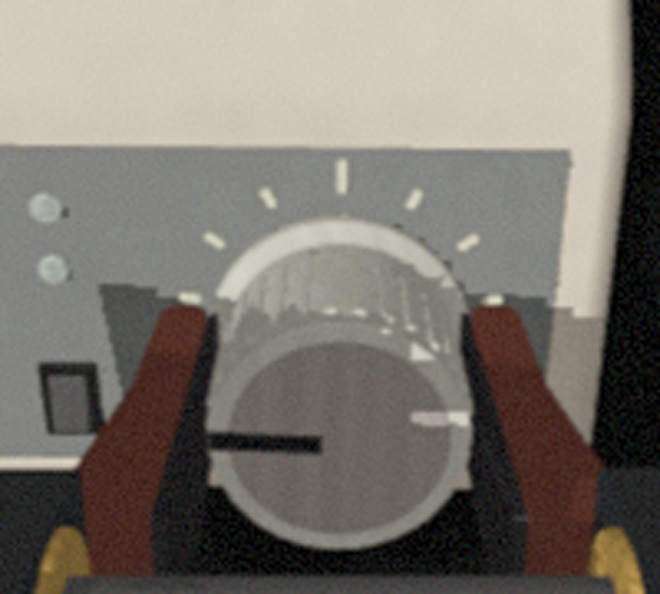

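```bash
python3 -m inch '[[[-0.015,-0.003,0.05],0],[[-0.02,-0.003,0.08],0],[[-0.02,-0.003,0.08],0]]'; python3 tgt.py .001 p; python3 -m inch '[[[-0.015,0,0.06],0],[[-0.02,0,0.1],0],[[-0.02,0,0.1],0]]'; python3 tgt.py .001 p
```

```text
clock: 25.23
tcp_pos: [0.5401, 0.0689, 0.0419]
tool_rot: [-0.02, 0.973, 0.07, 0.217]
force: [-2.1, -0.4, 3.2]
grip_width: 0.0395
clk 25.23 tcp [0.5401 0.0689 0.0419] target [0.5382 0.0686 0.0444] units [-0.008 -0.    -0.038]
tilt 25.2 err to shaft 9.8 tool y in panel deg 0.2 pz in tool [-0.17  -0.014 -0.985] j [-0.01  0.34 -0.26  2.32  1.22  0.13 -2.86] F tool [-0.6  0.1 -3.8] T [0.12 0.62 0.05] w 0.0395
knob origin in shaft (px,py,pz) mm [-0.3 -3.6 -1.8] pivot [-0.   0.2 19.9]
clock: 25.48
tcp_pos: [0.5426, 0.0692, 0.0375]
tool_rot: [-0.02, 0.974, 0.07, 0.215]
force: [-8.5, 0.2, 12.9]
grip_width: 0.0396
clk 25.48 tcp [0.5426 0.0692 0.0375] target [0.5381 0.0686 0.0443] units [-0.017 -0.001 -0.101]
tilt 24.9 err to shaft 10.1 tool y in panel deg 0.2 pz in tool [-0.175 -0.015 -0.984] j [-0.01  0.36 -0.26  2.32  1.22  0.13 -2.86] F tool [ -2.2  -1.6 -15.2] T [-0.07  0.71  0.01] w 0.0396
knob origin in shaft (px,py,pz) mm [-0.3 -4.  -6.9] pivot [-0.  -0.1 14.8]
```

Run:
```python
from m import *
im,c=snap('wrist','w13.png'); im=im[:,:,::-1].copy()
o,px,py,pz=frame(.5383,.0674,np.radians(7.7))
t=np.radians(np.arange(0,360,5)); out=[]
for d in (.001,.006):
    g=cv2.resize(im[140:320,240:410],None,fx=2.3,fy=3.2) ; g=cv2.resize(im[140:320,240:410],None,fx=2.3,fy=2.3,interpolation=cv2.INTER_CUBIC)
    for z,r,col in ((0,.023,(255,0,0)),(.034,.020,(0,0,255))):
        P=np.array([(proj(c,o+r*np.cos(a)*px+r*np.sin(a)*py+(d+z)*pz)-[240,140]+.5)*2.3 for a in t]); cv2.polylines(g,[P.astype(np.int32)],True,col,1)
    out.append(g)
cv2.imwrite('pics/z17.png',np.hstack(out))
```

```text
(no output)
```

View pics/z17.png

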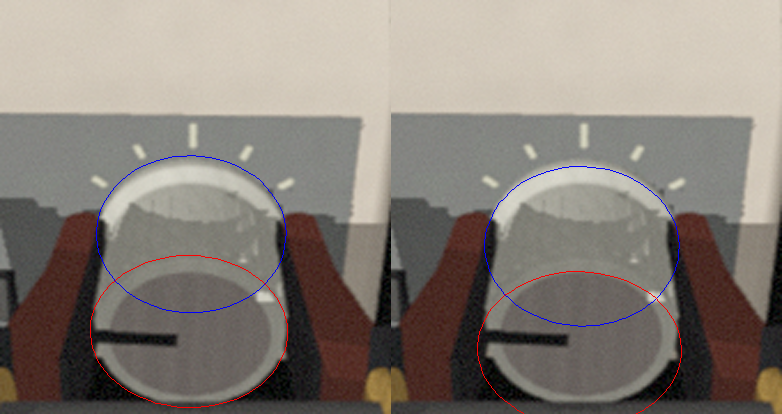

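```bash
python3 -m inch '[[[0,0,-0.03],0],[[-0.01,0,-0.09],0],[[-0.01,0,-0.09],0],[[-0.01,0,-0.09],0]]' -0.09 12; python3 tgt.py .001 p
```

```text
clock: 25.87
tcp_pos: [0.5389, 0.0685, 0.0437]
tool_rot: [-0.021, 0.974, 0.07, 0.215]
force: [-0.7, -0.7, -0.2]
grip_width: 0.0478
clk 25.87 tcp [0.5389 0.0685 0.0437] target [0.5381 0.0686 0.0443] units [-0.006 -0.003 -0.012]
tilt 24.9 err to shaft 10.1 tool y in panel deg 0.2 pz in tool [-0.175 -0.015 -0.984] j [ 0.03  0.34 -0.31  2.32  1.16  0.15 -2.79] F tool [-0.8  0.6 -0.2] T [-0.05  0.4  -0.03] w 0.0478
knob origin in shaft (px,py,pz) mm [-0.1 -3.6  0.3] pivot [ 0.2  0.3 22. ]
```

```bash
cat > ov.py <<'E'
import sys
from m import *
f=sys.argv[1]; im,c=snap('wrist',f); im=im[:,:,::-1].copy()
o,px,py,pz=frame(.5383,.0674,np.radians(7.7))
t=np.radians(np.arange(0,360,5)); S=3.6
g=cv2.resize(im[140:305,230:420],None,fx=S,fy=S,interpolation=cv2.INTER_CUBIC)
for z,r,col in ((.004,.0225,(255,0,0)),(.034,.0195,(0,0,255))):
    P=np.array([(proj(c,o+r*np.cos(a)*px+r*np.sin(a)*py+(.001+z)*pz)-[230,140]+.5)*S for a in t]); cv2.polylines(g,[P.astype(np.int32)],True,col,1)
cv2.imwrite('pics/ov_'+f,g)
E
python3 ov.py w14.png
```

```text
(no output)
```

View pics/ov_w14.png

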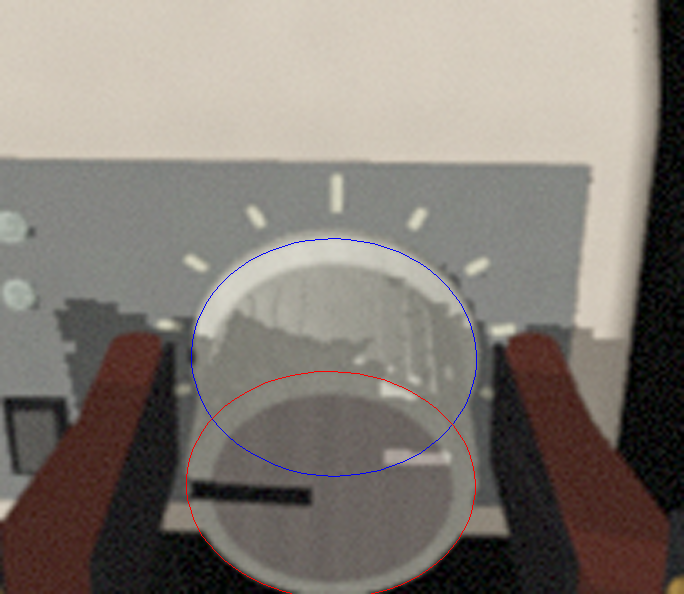

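```bash
python3 -m inch '[[[0,0,0],0],[[0,0,0],0],[[0,0,0],0],[[0,0,0],0]]' 1 15; python3 -m inch '[[[0,0,0],-0.08],[[0,0,0],-0.16],[[0,0,0],-0.24],[[0,0,0],-0.32],[[0,0,0],-0.4],[[0,0,0],-0.4]]';python3 tgt.py .001 p; python3 ov.py w15.png
```

```text
clock: 26.25
tcp_pos: [0.5389, 0.0685, 0.0433]
tool_rot: [-0.02, 0.974, 0.07, 0.215]
force: [0.1, 0.1, -0.4]
grip_width: 0.0396
clock: 26.75
tcp_pos: [0.539, 0.0693, 0.0438]
tool_rot: [0.047, 0.903, 0.371, 0.211]
force: [-3.9, 1.7, 7.5]
grip_width: 0.0401
clk 26.75 tcp [0.539  0.0693 0.0438] target [0.5376 0.0686 0.0441] units [-0.016 -0.004 -0.011]
tilt 25.0 err to shaft 10.1 tool y in panel deg 36.3 pz in tool [-0.131 -0.116 -0.985] j [ 0.15  0.36 -0.45  2.31  1.24  0.19 -2.23] F tool [ 1.3 -1.9 -8.3] T [ 0.16  0.41 -0.02] w 0.0401
knob origin in shaft (px,py,pz) mm [-0.8 -2.8  0.3] pivot [-0.5  1.1 21.9]
```

View pics/ov_w15.png

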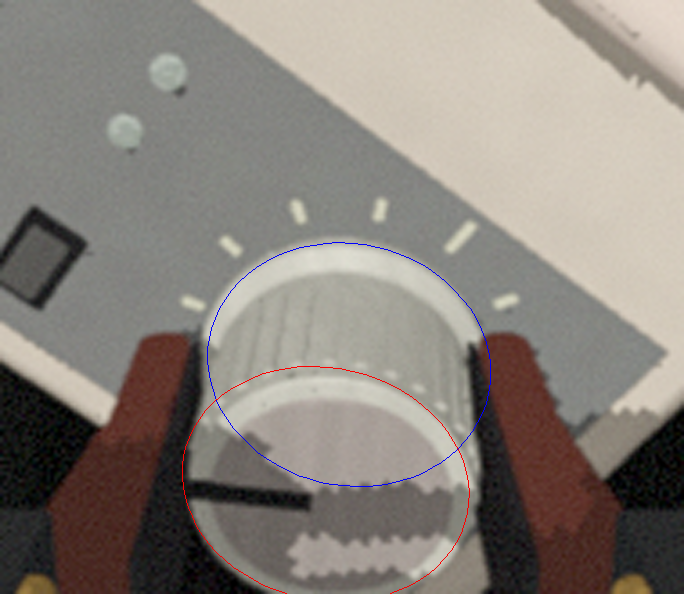

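```bash
python3 -m inch '[[[-0.01,0,0],-0.08],[[-0.016,-0.004,0],-0.16],[[-0.016,-0.004,0],-0.24],[[-0.016,-0.004,0],-0.3],[[-0.016,-0.004,0],-0.3]]';python3 tgt.py .001 p; python3 ov.py w16.png
```

```text
clock: 27.22
tcp_pos: [0.5385, 0.0696, 0.044]
tool_rot: [0.095, 0.791, 0.572, 0.195]
force: [-2.3, 2.7, 6.3]
grip_width: 0.0397
clk 27.22 tcp [0.5385 0.0696 0.044 ] target [0.5373 0.0684 0.044 ] units [-0.018 -0.008 -0.007]
tilt 25.0 err to shaft 10.0 tool y in panel deg 63.5 pz in tool [-0.062 -0.163 -0.985] j [ 0.21  0.37 -0.52  2.31  1.29  0.22 -1.79] F tool [ 3.2 -0.5 -6.5] T [ 0.26 -0.01  0.15] w 0.0397
knob origin in shaft (px,py,pz) mm [-1.4 -2.7  0.6] pivot [-1.1  1.1 22.2]
```

View pics/ov_w16.png

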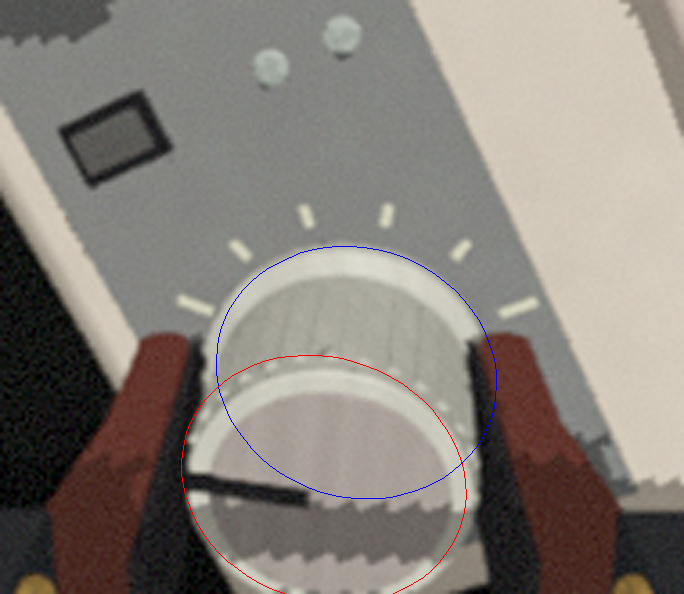

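```bash
python3 -m inch '[[[-0.01,-0.004,0],-0.06],[[-0.01,-0.004,0],-0.13],[[-0.01,-0.004,0],-0.13],[[-0.01,-0.004,0],-0.13]]';python3 tgt.py .001 p; python3 ov.py w17.png
```

```text
clock: 27.6
tcp_pos: [0.5382, 0.0698, 0.044]
tool_rot: [0.113, 0.731, 0.647, 0.185]
force: [-4.1, 2.7, 4.2]
grip_width: 0.0398
clk 27.6 tcp [0.5382 0.0698 0.044 ] target [0.5373 0.0683 0.0439] units [-0.02  -0.008 -0.005]
tilt 25.1 err to shaft 10.0 tool y in panel deg 74.9 pz in tool [-0.028 -0.171 -0.985] j [ 0.23  0.37 -0.54  2.31  1.3   0.22 -1.61] F tool [ 2.8 -2.4 -5.3] T [0.32 0.12 0.12] w 0.0398
knob origin in shaft (px,py,pz) mm [-1.8 -2.8  0.8] pivot [-1.4  0.9 22.5]
```

View pics/ov_w17.png

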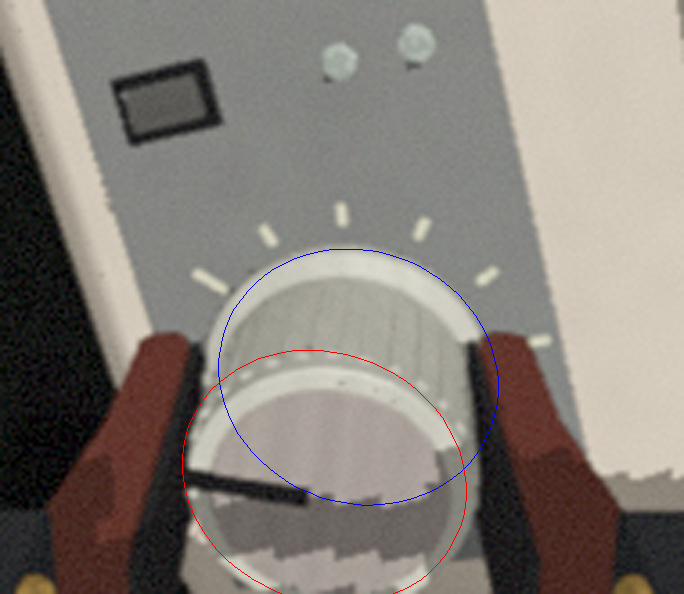

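```bash
cat > idx.py <<'E'
import sys
from m import *
f=sys.argv[1]; a=np.array([float(x) for x in sys.argv[2:6]]).reshape(2,2)/3.6+[230,140]-.5
c=load(f); o,px,py,pz=frame(.5383,.0674,np.radians(7.7)); o=o+.035*pz
P=[]
for u,v in a:
    e,d=ray(c,u,v); q=e+d*(((o-e)@pz)/(d@pz)); P.append(np.array([px,py])@(q-o))
P=np.array(P); dd=P[1]-P[0]; print('pts mm',(P*1000).round(1),'clock deg of line',np.degrees(np.arctan2(dd[0],dd[1]))%360,'len',np.linalg.norm(dd)*1000)
E
python3 idx.py w14.png 312 497 195 490; python3 idx.py w15.png 312 503 192 490;python3 idx.py w16.png 305 497 190 481; python3 idx.py w17.png 305 497 190 479
```

```text
pts mm [[ -2.5  -1.1]
 [-18.4  -0.1]] clock deg of line 273.46299055115674 len 15.857223999260949
pts mm [[  0.1  -2.8]
 [-13.7 -12.1]] clock deg of line 235.98979786415248 len 16.63309719032998
pts mm [[  1.   -3. ]
 [ -6.9 -17.1]] clock deg of line 209.34298641597942 len 16.158015490506266
pts mm [[  1.9  -2.9]
 [ -3.4 -18.3]] clock deg of line 198.97454087555272 len 16.230228594485133
```

```bash
python3 -m inch '[[[0,0,0],0],[[0,0,0],0],[[0,0,0],0],[[0,0,0],0]]' -0.2; python3 tgt.py .001 p; python3 ov.py w18.png
```

```text
clock: 27.98
tcp_pos: [0.5381, 0.0696, 0.0439]
tool_rot: [0.113, 0.731, 0.646, 0.185]
force: [-0.2, -0.1, -0.9]
grip_width: 0.0528
clk 27.98 tcp [0.5381 0.0696 0.0439] target [0.5373 0.0683 0.0439] units [-0.017 -0.007 -0.006]
tilt 25.1 err to shaft 10.0 tool y in panel deg 74.8 pz in tool [-0.028 -0.171 -0.985] j [ 0.23  0.37 -0.54  2.31  1.3   0.22 -1.61] F tool [-0.2 -0.6  0.8] T [-0.09  0.36 -0.01] w 0.0528
knob origin in shaft (px,py,pz) mm [-1.6 -3.   0.7] pivot [-1.2  0.8 22.4]
```

View pics/ov_w18.png

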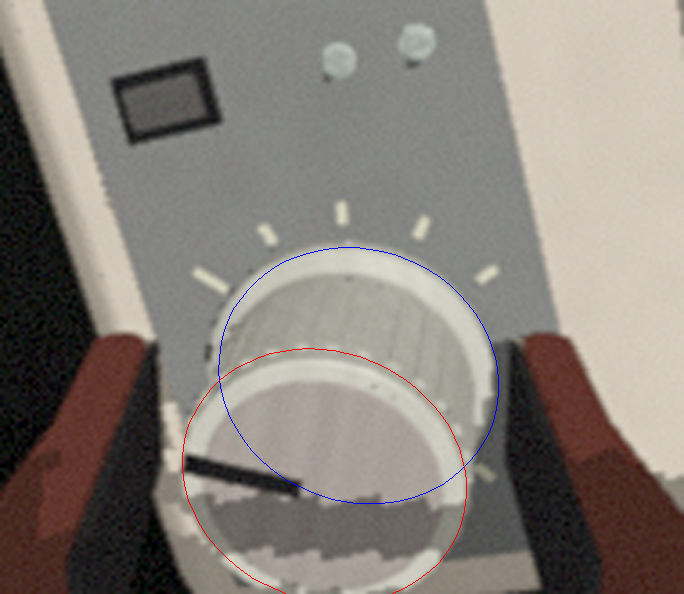

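```bash
python3 idx.py w18.png 300 490 188 462
```

```text
pts mm [[  0.9  -3.4]
 [ -5.8 -17.8]] clock deg of line 205.06984707047133 len 15.912720143527615
```

```bash
python3 -m inch '[[[-0.006,-0.034,-0.2],0],[[-0.011,-0.068,-0.4],0],[[-0.02,-0.14,-0.8],0],[[-0.02,-0.14,-0.8],0],[[-0.02,-0.14,-0.8],0]]'; python3 -m inch '[[[0,-0.1,-0.6],0],[[0,-0.1,-0.6],0],[[0,-0.1,-0.6],0],[[0,-0.1,-0.6],0]]'
python3 - <<'E'
from h import *
im,c=snap('wrist','w19.png'); im,c=snap('scene','s5.png'); u,v=proj(c,[.52,.065,.08]).astype(int)
cv2.imwrite('pics/z18.png',cv2.resize(im[v-60:v+80,u-105:u+75,::-1],None,fx=4.2,fy=4.2,interpolation=cv2.INTER_CUBIC)); print(ctrl.get_state()['force'],ctrl.get_state()['clock'])
E
```

```text
clock: 28.45
tcp_pos: [0.5011, 0.064, 0.0983]
tool_rot: [0.114, 0.732, 0.646, 0.186]
force: [0.2, -0.3, 0.3]
grip_width: 0.0523
clock: 28.78
tcp_pos: [0.474, 0.0609, 0.1392]
tool_rot: [0.115, 0.732, 0.645, 0.186]
force: [0.7, -0.4, 1.0]
grip_width: 0.0531
[-0.72678763 -0.35697679 -0.28810674] 28.8833
```

View pics/w19.png

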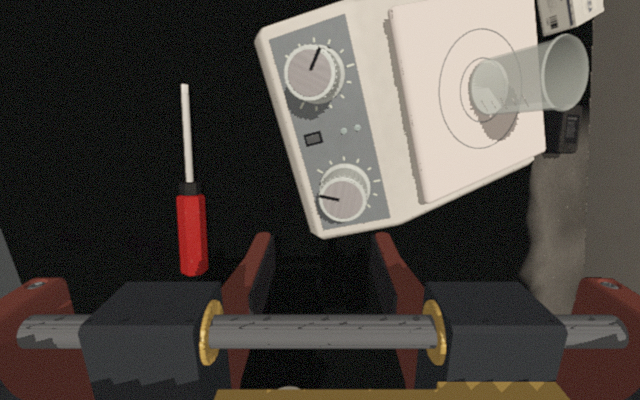

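View pics/z18.png

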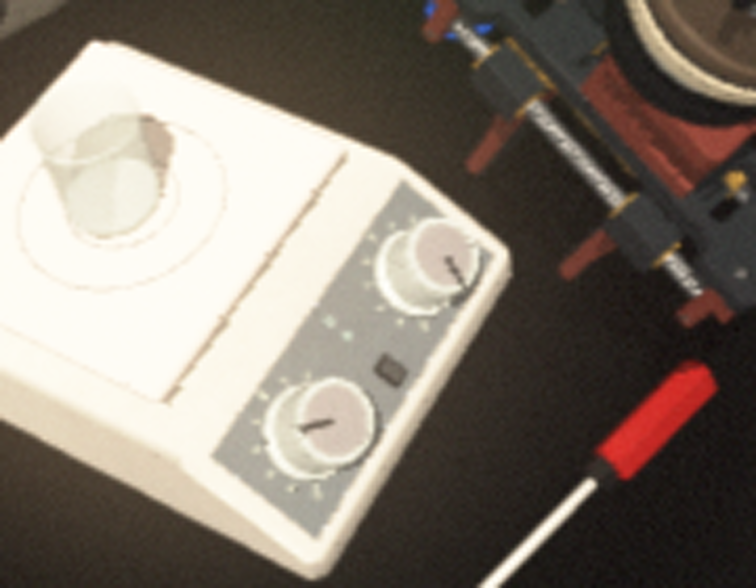

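Run:
```python
from m import *
c=load('w19.png'); im=cv2.imread('pics/w19.png'); o,px,py,pz=frame(.5383,.0674,np.radians(7.7)); t=np.radians(np.arange(0,360,4)); S=7
g=cv2.resize(im[145:240,295:400],None,fx=S,fy=S,interpolation=cv2.INTER_CUBIC)
for z,r,col in ((.0,.023,(255,0,0)),(.034,.0195,(0,0,255))):
    P=np.array([(proj(c,o+r*np.cos(a)*px+r*np.sin(a)*py+(.001+z)*pz)-[295,145]+.5)*S for a in t]); cv2.polylines(g,[P.astype(np.int32)],True,col,1)
for k,col in ((225,(0,255,0)),(207,(0,255,255))):
    a=np.radians(k); P=[tuple(((proj(c,o+r*(np.sin(a)*px+np.cos(a)*py)+.035*pz)-[295,145]+.5)*S).astype(int)) for r in (.003,.019)]; cv2.line(g,P[0],P[1],col,1)
cv2.imwrite('pics/z19.png',g[:600])
```

```text
(no output)
```

View pics/z19.png

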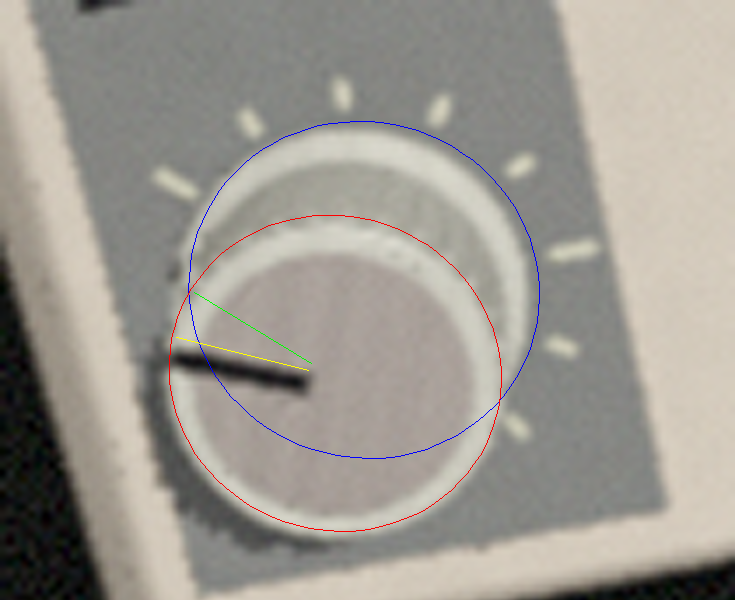

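```bash
python3 -c "
from plant import ctrl
print(ctrl.job_done(), ctrl.get_state()['clock'])"
```

```text
the job is handed in; nothing more can be done
the job is handed in; nothing more can be done
```

I put the knob on the bare speed shaft with its flat matched, pushed it home, turned it anticlockwise to its stop, let go and backed off. I handed the job in at about 28.9 s of the 48 s allowed. The hand-in gave no verdict, so success is judged from my own last checks.

**Last checks**
- **Knob home:** the wrist picture matches the knob drawn in its fully home position to about 1 mm. Drawn 5 mm short of home, it clearly did not match.
- **Speed off:** the index line stands about 20° past the off mark (half past seven), 2° more than the stated 18° of play, which is within my reading error. I take the shaft to be at its stop. The knob also sprang back about 6° when I opened the fingers. I could not read the joint angle directly.
- **Surroundings:** the heat knob, beaker and screwdriver look unchanged in the final pictures. The tape roll, white cap and petri dishes are out of view there, so I did not re-check them. The gripper was clear of everything, with the measured force near zero.

**What went wrong or disagreed**
- **Two missed grasps:** the first two grasps closed above the knob. The real fingertips sit about 19 mm behind the reported TCP, which disagrees with the description; I went lower and the third grasp held.
- **Tool tilt:** the moves cannot tilt the tool. I tilted it by asking for poses above the arm's reach, and it was still about 10° off the shaft axis at the end. The knob pivoted in the grip to make up the rest.
- **Slip while pushing:** at the end of the push the fingers slid about 5 mm down the knob at 15 N, so I regripped before turning.

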